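Stack the Christmas parcels for the courier

TASK

First move the wooden gnome from the dispatch board to the middle of the cork coaster, standing upright, and leave it there. Then stack all the cartons and gift boxes that are there into one square column centred in the red rectangle on the board, each lying flat with its long sides along the board's long sides, the larger kraft cartons below the smaller gift boxes, and finish the column with the red tin from the bin, set squarely in the middle on top. Then press the green call button fully down and let it go; leave the other things in the bin and everything else on the desk where they are.

Things in the scene. Friction and masses are not known exactly. Their poses are not given: they have to be found in the camera images.
- board_top (a point): fixed birch plywood dispatch board, 150 (x) x 120 (y) x 12 mm thick, with a red rectangle 110 x 79 mm drawn around its middle; the point is the middle of its top face, z up; its x axis runs along the long side of board and rectangle. Cartons lie on it with their long sides along this x axis, either way round
- coaster_top (a point): fixed round cork coaster, 90 mm across, 5 mm thick; the point is the middle of its top face
- gnome_mid (a point): small wooden gnome with a pointed red hat, 93 mm high in all: a dark foot disc 56 mm across and 8 mm thick, then a round body 46 mm across up to 48 mm, then the tapering hat; stands on the board at first; the point is on its axis, 28 mm above its underside; z is its upright axis
- big1_mid (a point): closed kraft-brown carton, 96 long (x) x 68 wide (y) x 44 mm high (z), with red ribbon crossed round it; the point is its centre, half-way up; may be absent
- big2_mid (a point): closed kraft-brown carton, 96 long (x) x 68 wide (y) x 44 mm high (z), with one strip of white tape along it; the point is its centre, half-way up; may be absent
- small1_mid (a point): closed gift box, 84 long (x) x 58 wide (y) x 38 mm high (z), red paper, white ribbon; the point is its centre, half-way up; may be absent
- small2_mid (a point): closed gift box, 84 long (x) x 58 wide (y) x 38 mm high (z), green paper, yellow ribbon; the point is its centre, half-way up; may be absent
- small3_mid (a point): closed gift box, 84 long (x) x 58 wide (y) x 38 mm high (z), off-white paper, blue ribbon; the point is its centre, half-way up; may be absent
- bin_in (a point): fixed open yellow plastic bin with a pale rim along its long sides, 250 (x) x 200 (y) x 60 mm high, walls 5 mm; the point is the middle of its inner floor, 5 mm above the table; x runs along its long side. It holds the red tin, the green tin and a blue tape roll side by side along x; fingers fit best on either side of a tin along the bin's y
- red_tin_mid (a point): closed square red tin, 58 x 58 x 42 mm high, in the bin at first; the point is its centre, half-way up
- green_tin_mid (a point): the same tin in green; stays in the bin; the point is its centre
- blue_roll: roll of blue tape lying flat, 54 mm across, 22 mm high; stays in the bin; origin at the middle of its underside
- call (a joint): green push button on a grey housing, calls the courier: 0 m up, 0.006 m fully down, springs back; fully down takes 5 N; pressed counts from 0.004 m
- call_top (a point): middle of the top of the green button's cap; it is pressed straight down
- tape_roll: roll of yellow tape lying flat among the cartons, 48 mm across, 18 mm high; bystander
- mug: white mug, 76 mm across, 85 mm high; bystander
- notebook: black notebook, 130 x 85 x 14 mm; bystander
- stapler: red stapler, 130 mm long, about 55 mm high; bystander
- dispenser: grey desk tape dispenser with a yellow roll, 130 mm long, 77 mm high; bystander
Things that resemble listed ones, but are neither listed nor needed, are in the scene too. Of the things shaped like the blue_roll, the blue one is meant.

How it is judged (in metres and radians):
On the way, in this order (a step that is already met when the one before it is completed fails the run):
1. the gnome stands on the coaster, released (horizontal distance between gnome_mid and coaster_top below 0.02 m and angle between gnome_mid's own z axis and vertical below 0.12 rad and linear speed of gnome below 0.02 m/s and contact force between gnome and the fingers below 0.1 N and z of gnome_mid in the frame of coaster_top below 0.035 m), for 0.2 s.
2. all cartons and gift boxes that are there form a square column on the board, large below small (horizontal distance between each of big1_mid, big2_mid, small1_mid, small2_mid, small3_mid and board_top below 0.012 m and angle between the x axis of each of big1_mid, big2_mid, small1_mid, small2_mid, small3_mid and the x axis of board_top, either way round below 0.15 rad and angle between each of big1_mid, big2_mid, small1_mid, small2_mid, small3_mid's own z axis and vertical below 0.08 rad and linear speed of each of big1, big2, small1, small2, small3 below 0.02 m/s and contact force between each of big1, big2, small1, small2, small3 and the fingers below 0.1 N and z of each of small1_mid, small2_mid, small3_mid in the frame of big1_mid above 0.03 m and z of each of small1_mid, small2_mid, small3_mid in the frame of big2_mid above 0.03 m), for 0.3 s.
3. the red tin stands on top of the column, released (all of step 2 and horizontal distance between red_tin_mid and board_top below 0.012 m and angle between red_tin_mid's own z axis and vertical below 0.08 rad and (angle between the x axis of red_tin_mid and the x axis of board_top, either way round below 0.15 rad or angle between the x axis of red_tin_mid and the y axis of board_top, either way round below 0.15 rad) and linear speed of red_tin below 0.02 m/s and contact force between red_tin and the fingers below 0.1 N and z of red_tin_mid in the frame of big1_mid above 0.03 m and z of red_tin_mid in the frame of big2_mid above 0.03 m and z of red_tin_mid in the frame of small1_mid above 0.03 m and z of red_tin_mid in the frame of small2_mid above 0.03 m and z of red_tin_mid in the frame of small3_mid above 0.03 m), for 0.3 s.
4. the call button is pressed with the column complete (all of step 3 and value of joint call above 0.004 m), for 0.02 s.
At the end, for the whole second after the job is handed in: Gnome upright within 20 mm of the coaster's middle; cartons present and the red tin on top: within 12 mm of the board's middle, flat (0.08 rad), square to it (0.15 rad), kraft below gift boxes; green tin and blue roll in the bin; button up; all at rest, released (all of step 1 and all of step 3 and x of green_tin_mid in the frame of bin_in between -0.12 and 0.12 m and y of green_tin_mid in the frame of bin_in between -0.095 and 0.095 m and z of each of green_tin_mid, blue_roll in the frame of bin_in below 0.05 m and x of blue_roll in the frame of bin_in between -0.12 and 0.12 m and y of blue_roll in the frame of bin_in between -0.095 and 0.095 m and value of joint call below 0.002 m); the robot touches nothing.
It fails at once if a bystander on the desk is moved by more than 40 mm (distance of any of tape_roll, mug, notebook, stapler, dispenser from where it was at the start of the episode above 0.04 m).
It fails at once if the green tin or the blue roll is taken out of the bin (z of any of green_tin_mid, blue_roll in the frame of bin_in above 0.09 m).
Of big1, big2, small1, small2, small3 only 3 to 5 are there at a start; the rules pass over those that are not, and their reading is None.
At some moment in a run one of gnome may be knocked a few centimetres aside while the robot is not near it.
Once in a run the grip may slacken for a moment while it holds something.
It also fails if it takes over 210 s, if anything falls off the work surface, if the arm or the gripper's body presses on something with over 40 N, if the wrist force passes 120 N, or if a joint passes its speed limit or range.

ROBOT

A 6-joint arm with a two-finger parallel gripper is mounted at the origin on the work surface. World frame = base frame: x ahead of the robot, y to its left, z up, the work surface at z = 0. Lengths are in mm, angles in degrees, forces in N, time in s.
With the tool pointing down it reaches from about 325 to 900 mm from the base axis. Payload 6.1 kg.
Tool frame: the origin (TCP) lies at the very end of the fingers, on their centre line; the grasp point (between the pads) lies 19 mm behind it (arm.grip_depth is the z of the grasp point in the tool frame, in mm); z points along the fingers, x is the direction in which the jaws open and shut, and the axes are right-handed (so a half turn about z gives the same grasp; the last joint's range is limited). The gripper opens to 85 mm and grips with 20 to 120 N. Pads are 22 mm wide; open, the fingers measure 114 mm over their backs; the gripper's body (76 mm by 85 mm) begins 54 mm behind the grasp point. The pads swing forward as they close: fully open they stand 13 mm farther back than shut.
Start: joints at [66.228, 12.628, 87.462, -0, 79.91, -7.225], TCP at [178, 599.109, 231.3] pointing down, gripper open.
Joint ranges: [-170.65, 170.65], [-52.31, 119.04], [5.05, 147.46], [-71.25, 251.25], [11.57, 151.72], [-153.62, 153.62]. Speed limits (degrees/s): [147.25, 147.25, 172.46, 180, 180, 180].

INTERFACE

Orientations are given as a 3x3 rotation matrix whose columns are the frame's x, y, z axes.
In Python, from rig import arm gives the robot as it stands.
- The arm moves only by the shell command python3 -m handwheel 'ROWS' [FORCE]. ROWS is JSON, a list that holds one entry, the list of rows, each a list of 7 numbers: the turn, a rotation vector about the world's x, y, z in degrees, then the shift along the world's x, y, z in mm, then the opening, from 0 (shut) to 1 (fully open). In form: [[[wx, wy, wz, tx, ty, tz, fingers], ...]]. A call has 1 to 8 rows; each row is the pose to reach, as a shift and turn from the pose measured when the call began; what a row does not reach only later rows make up. A row lasts 1/10 s, in which the tool goes at most 50 mm and 8.59 degrees, less where a joint would pass 70% of its speed; a pose out of reach is approached as far as the arm can. A call with a gripper value outside its range is refused whole. The fingers move at their own pace and stop on an object; FORCE is the grip in N (left out, the last holds). Time passes only in rows, so rows that repeat a pose let the fingers close. It gives the time, the measured TCP pose, the force and the opening at its end, in the units of the state.
- arm.state(): the state, without advancing time (a new reading comes with each control period).
- arm.camera(name): name is "side" or "top" or "wrist"; returns the picture (384x512x3 uint8, red, green, blue); there is no depth.
- arm.camera_info(name): a dict with "vfov" (degrees; the focal length in pixels is half the picture's height over the tangent of half this angle, whatever the lens; pixels are square), "cx", "cy" (the principal point, pixels), "k1" (the pictures are not rectified: a ray, as slopes to the right and down, at radius r is drawn at 1 + k1 r^2 times it, then the intrinsics apply), "rvec" (rotation vector, rad) and "tvec" (3), from world to camera coordinates, as OpenCV has them. Camera axes: x right, y down, z forward; pixel columns grow to the right and rows downward; lengths in mm; the calibration is good to about 2 mm. A picture is of the moment at which its call begins: read the wrist's pose just before it. camera_info takes no time and is no camera call; for the wrist camera it gives the pose at the moment of the call.
- arm.hand_in(): hands the job in, once; it reports no verdict.
Trained networks look in the newest picture that a camera, given by its name, has taken for a name from the list of things; names that differ only in an ending like _2 or _b are one class to them, and where a whole thing is asked for, a point or a joint stands for the part that bears it (a point fixed in the world has none). Each returns a list of dicts, best first, with "confidence" (0 to 1); they miss things now and then, are a little off and sometimes report something else, mostly with a low value. They report only what shows in the picture. A call takes as long as a camera call. They do not tell look-alikes from the thing itself.
- arm.find_in(camera, name): "bbox" ([left, top, right, bottom] in pixels, round what is visible of it).
- arm.outline_of(camera, name): "region" (384x512 bool, what is visible of it) and "bbox" ([left, top, right, bottom] in pixels, round what is visible of it).
The state is a dict: "time": time; "joint_pos": joint angles; "dq": joint speeds; "tau": joint torques, N m; "ee_pos": TCP position; "tcp_rot": TCP orientation; "force": force on the tool from outside, world axes, zero at the start; "ft_torque": the same for the moment, N m; "width": finger opening in mm.
Only numpy, scipy, OpenCV 4.12 (cv2) and the standard library are available. Lean on these libraries where they do the work, as an engineer would, in place of code of your own. Each camera call takes 0.05 s, during which the arm holds its last target.

## Working session

There is one attempt and no reset: what is moved stays moved. The work goes in short steps, Python scripts to look and compute and a shell command to move; the robot and the scene stay as the last step left them, time stands still between calls to the robot, and variables do not carry over. Pictures are saved under pics/ and viewed, and the job is handed in when it is done.

```bash
mkdir -p pics; ls; python3 - <<'E'
from rig import arm
import cv2
print(arm.state())
for n in ["side","top","wrist"]:
    print(n,arm.camera_info(n))
    cv2.imwrite(f"pics/{n}0.png",arm.camera(n)[:,:,::-1])
E
```

```text
pics
{'time': 0.0, 'joint_pos': array([ 6.62278582e+01,  1.26783777e+01,  8.75259737e+01, -7.73091078e-04,
        7.99104559e+01, -7.22636094e+00]), 'dq': array([-0.02021742,  0.03766399,  0.01955874, -0.01560153, -0.06135963,
        0.0314229 ]), 'tau': array([-1.46272439e-03, -4.96906042e+01, -3.89384186e+01, -4.04371085e-04,
        1.13240184e-02, -7.56172767e-06]), 'ee_pos': array([177.76186295, 598.54907555, 230.16341307]), 'tcp_rot': array([[ 2.84778306e-01,  9.58593075e-01, -7.95561148e-04],
       [ 9.58591341e-01, -2.84779317e-01, -1.83911188e-03],
       [-1.98951927e-03, -2.38878863e-04, -9.99997992e-01]]), 'force': array([ 0.63306049,  0.31540041, -0.67839649]), 'ft_torque': array([ 0.03906171,  0.01939807, -0.03299071]), 'width': 85.07398210008799}
side {'vfov': 55.78279098525744, 'cx': 258.0292966358437, 'cy': 194.3756274565596, 'k1': -0.05878714833574077, 'rvec': array([ 2.06513202, -0.48303704,  0.28107395]), 'tvec': array([-471.70106198,  205.58162211,  980.72855455])}
top {'vfov': 50.85287108857244, 'cx': 256.2244777366083, 'cy': 193.85073489518032, 'k1': -0.05900648201334238, 'rvec': array([ 2.18124035, -2.1790663 ,  0.11442417]), 'tvec': array([  18.96921349,  556.49812076, 1272.16811577])}
wrist {'vfov': 60.496874616297085, 'cx': 252.83394462329525, 'cy': 189.5681820018652, 'k1': -0.020970208739804316, 'rvec': array([-2.32492303, -1.73437649, -0.24777717]), 'tvec': array([-623.74893789,  -37.17277623,  379.506149  ])}
```

View pics/top0.png

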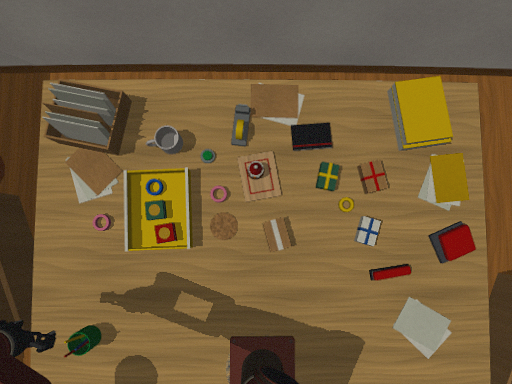

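View pics/side0.png

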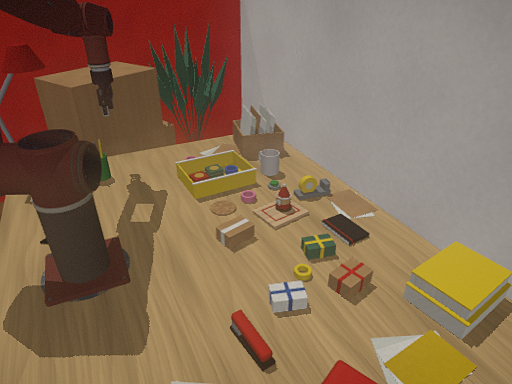

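View pics/wrist0.png

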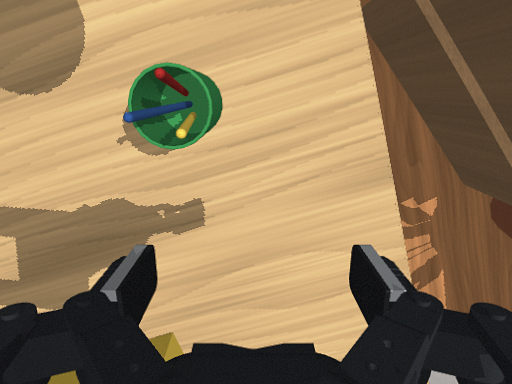

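```bash
cat > h.py <<'E'
from rig import arm
import numpy as np, cv2
from scipy.optimize import minimize
from scipy.spatial.transform import Rotation as R
def K(ci):
    f=192/np.tan(np.radians(ci['vfov'])/2)
    return np.array([[f,0,ci['cx']],[0,f,ci['cy']],[0,0,1.]]),np.array([ci['k1'],0,0,0,0.])
def proj(ci,P):
    k,d=K(ci)
    return cv2.projectPoints(np.asarray(P,float).reshape(-1,3),np.asarray(ci['rvec'],float),np.asarray(ci['tvec'],float),k,d)[0].reshape(-1,2)
def unproj(ci,uv,z):
    k,d=K(ci)
    n=cv2.undistortPointsIter(np.asarray(uv,float).reshape(-1,1,2),k,d,None,None,(3,50,1e-9)).reshape(-1,2)
    Rm=cv2.Rodrigues(np.asarray(ci['rvec'],float))[0];t=np.asarray(ci['tvec'],float)
    c=-Rm.T@t
    D=np.c_[n,np.ones(len(n))]@Rm
    s=(z-c[2])/D[:,2]
    return c+D*s[:,None]
def box(L,W,H,x,y,yaw,z0):
    c,s=np.cos(yaw),np.sin(yaw)
    return np.array([[x+c*a*L/2-s*b*W/2,y+s*a*L/2+c*b*W/2,z] for a in(-1,1) for b in(-1,1) for z in(z0,z0+H)])
def hullmask(ci,P,S=4,roi=None):
    p=proj(ci,P); h=cv2.convexHull(p.astype(np.float32)).reshape(-1,2)
    m=np.zeros((384,512),np.uint8)
    cv2.fillConvexPoly(m,np.round((h)*16).astype(np.int32),255,cv2.LINE_AA,4)
    return m/255.
def fit(views,model,x0):
    """views: list of (ci,mask); model(p)->points"""
    def cost(p):
        c=0
        for ci,m in views:
            h=hullmask(ci,model(p)); mm=m.astype(float)
            c+=1-np.minimum(h,mm).sum()/max(np.maximum(h,mm).sum(),1)
        return c/len(views)
    best=None
    for y in ([0] if len(x0)<3 else [0,.4,-.4,.8,-.8]):
        s=np.array(x0,float); 
        if len(x0)>2: s[2]+=y
        n=len(s);sim=np.vstack([s]+[s+(np.eye(n)[i]*(8 if i<2 else .15)) for i in range(n)])
        r=minimize(cost,s,method='Nelder-Mead',options=dict(initial_simplex=sim,xatol=.02,fatol=1e-5,maxiter=400))
        if best is None or r.fun<best.fun: best=r
    return best.x,best.fun
def save(img,name): cv2.imwrite(f'pics/{name}.png',img[:,:,::-1])
E
python3 - <<'E'
from h import *
tc=arm.camera_info('top')
print('cam',-cv2.Rodrigues(tc['rvec'])[0].T@tc['tvec'])
img=arm.camera('top')
crop=cv2.resize(img[110:290,90:420],None,fx=2.4,fy=2.4,interpolation=cv2.INTER_CUBIC);save(crop,'topcrop')
arm.camera('side')
for n in ["board_top","coaster_top","gnome_mid","big1_mid","big2_mid","small1_mid","small2_mid","small3_mid","bin_in","red_tin_mid","green_tin_mid","blue_roll","call","call_top","tape_roll","mug","stapler"]:
    for c in ("top","side"):
        try: r=arm.find_in(c,n)
        except Exception as e: r=[];print(e)
        print(n,c,[(np.round(d['confidence'],2),np.round(d['bbox']).tolist()) for d in r[:4]])
E
```

```text
cam [ 436.93747707   35.85763858 1317.67278759]
board_top top [(np.float64(0.64), [238.0, 149.0, 281.0, 201.0])]
board_top side [(np.float64(0.79), [253.0, 204.0, 308.0, 229.0]), (np.float64(0.31), [188.0, 168.0, 211.0, 185.0])]
coaster_top top [(np.float64(0.72), [210.0, 215.0, 237.0, 237.0]), (np.float64(0.56), [354.0, 159.0, 390.0, 193.0])]
coaster_top side [(np.float64(0.5), [212.0, 202.0, 235.0, 215.0]), (np.float64(0.48), [252.0, 201.0, 306.0, 232.0])]
gnome_mid top [(np.float64(0.56), [248.0, 162.0, 266.0, 176.0])]
gnome_mid side [(np.float64(0.73), [276.0, 183.0, 293.0, 217.0]), (np.float64(0.56), [215.0, 216.0, 258.0, 249.0])]
big1_mid top [(np.float64(0.83), [355.0, 161.0, 390.0, 194.0]), (np.float64(0.65), [152.0, 221.0, 178.0, 244.0]), (np.float64(0.21), [207.0, 151.0, 212.0, 160.0])]
big1_mid side [(np.float64(0.63), [329.0, 257.0, 374.0, 302.0]), (np.float64(0.52), [260.0, 149.0, 284.0, 175.0])]
big2_mid top [(np.float64(0.91), [260.0, 216.0, 293.0, 251.0])]
big2_mid side []
small1_mid top []
small1_mid side [(np.float64(0.53), [224.0, 163.0, 242.0, 178.0])]
small2_mid 
[... 1059 characters left out ...]
float64(0.41), [271.0, 181.0, 277.0, 187.0]), (np.float64(0.22), [300.0, 235.0, 336.0, 261.0])]
call_top top [(np.float64(0.38), [248.0, 164.0, 266.0, 180.0])]
call_top side [(np.float64(0.47), [271.0, 180.0, 282.0, 185.0])]
tape_roll top [(np.float64(0.63), [340.0, 196.0, 353.0, 215.0])]
tape_roll side [(np.float64(0.67), [297.0, 263.0, 311.0, 281.0]), (np.float64(0.6), [215.0, 217.0, 256.0, 248.0])]
mug top [(np.float64(0.96), [151.0, 126.0, 182.0, 157.0])]
mug side [(np.float64(0.71), [259.0, 148.0, 281.0, 178.0]), (np.float64(0.61), [212.0, 201.0, 237.0, 216.0])]
stapler top [(np.float64(0.96), [368.0, 266.0, 413.0, 281.0])]
stapler side [(np.float64(0.96), [232.0, 311.0, 277.0, 370.0])]
```

View pics/topcrop.png

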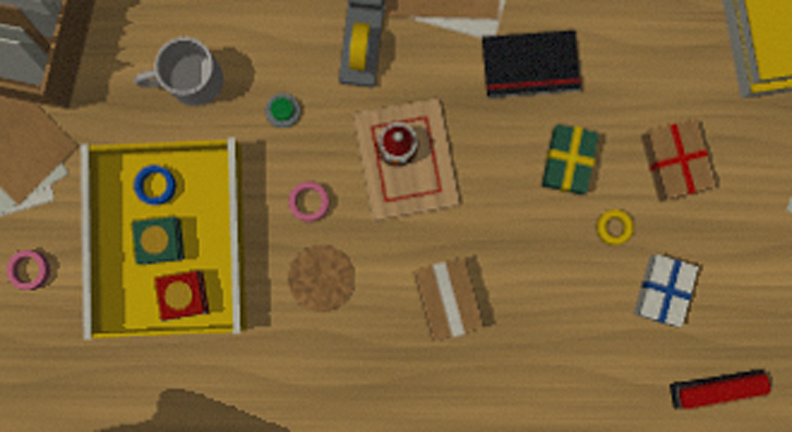

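```bash
python3 - <<'E'
from h import *
import pickle
tc=arm.camera_info('top');sc=arm.camera_info('side')
it=arm.camera('top');arm.camera('side')
O={}
for n,d,px,py in [("big1_mid",(96,68,44),(373,177),(351,279)),("big2_mid",(96,68,44),(278,234),(237,233)),("small2_mid",(84,58,38),(327,176),(318,247)),("small3_mid",(84,58,38),(369,231),(288,296))]:
    V=[]
    for c,ci,q in(("top",tc,px),("side",sc,py)):
        for r in arm.outline_of(c,n):
            if r['region'][q[1],q[0]]: V.append((c,ci,r['region']));break
    c0=unproj(tc,[px],d[2])[0]
    for name,vv in [('all',V)]+[(v[0],[v]) for v in V]:
        x,f=fit([(v[1],v[2]) for v in vv],lambda p:box(*d,p[0],p[1],p[2],0),[c0[0],c0[1],0])
        print(n,name,np.round(x[:2],1),round(np.degrees(x[2])%180,1),round(f,3))
f=lambda *a:np.round(a[0],1).tolist()
print('board center', f(unproj(tc,[(259.5,177)],12)))
# board red rect / corners from crop
s=lambda u,v:(90+(u+.5)/2.4-.5,110+(v+.5)/2.4-.5)
bc=[s(356,112),s(436,99),s(461,205),s(377,219)]
B=unproj(tc,bc,12);print('board corners',f(B),f(B.mean(0)), [np.round(np.linalg.norm(B[i]-B[i-1])) for i in range(4)],np.degrees(np.arctan2(*(B[0]+B[1]-B[2]-B[3])[[1,0]])))
rc=[s(372,122),s(422,116),s(442,190),s(387,200)]
B=unproj(tc,rc,12);print('rect corners',f(B),f(B.mean(0)), [np.round(np.linalg.norm(B[i]-B[i-1])) for i in range(4)],np.degrees(np.arctan2(*(B[0]+B[1]-B[2]-B[3])[[1,0]])))
print('coaster',f(unproj(tc,[s(322,278)],5)))
print('gnome tip',f(unproj(tc,[s(399,140)],85)))
print('button',f(unproj(tc,[s(283,108)],30)))
tn=[s(156,273),s(203,268),s(208,312),s(162,319)]
B=unproj(tc,tn,47);print('tin',f(B),f(B.mean(0)))
bn=[s(85,143),s(236,139),s(239,331),s(87,337)]
B=unproj(tc,bn,60);print('bin',f(B),f(B.mean(0)))
E
```

```text
big1_mid all [ 614.2 -357.9] 16.9 0.104
big1_mid top [ 615.2 -357.1] 17.5 0.127
big1_mid side [ 614.4 -357.9] 16.8 0.079
big2_mid all [429.  -44.4] 16.9 0.097
big2_mid top [428.8 -44.6] 16.9 0.097
big2_mid side [428.  -43.7] 20.2 0.093
small2_mid all [ 613.3 -211. ] 163.5 0.162
small2_mid top [ 615.6 -212.3] 165.5 0.2
small2_mid side [ 613.2 -210.9] 161.7 0.121
small3_mid all [ 437.1 -337.4] 161.2 0.11
small3_mid top [ 438.3 -337.5] 166.5 0.147
small3_mid side [ 436.4 -337.7] 160.1 0.071
board center [[612.9, 8.7, 12.0]]
board corners [[680.9, 79.0, 12.0], [699.2, -30.3, 12.0], [553.7, -63.7, 12.0], [534.6, 49.9, 12.0]] [617.1, 8.7, 12.0] [np.float64(149.0), np.float64(111.0), np.float64(149.0), np.float64(115.0)] 12.075233031231676
rect corners [[667.1, 57.1, 12.0], [675.6, -11.1, 12.0], [574.1, -38.1, 12.0], [560.3, 36.5, 12.0]] [619.3, 11.1, 12.0] [np.float64(109.0), np.float64(69.0), np.float64(105.0), np.float64(76.0)] 12.860830637085538
coaster [[455.1, 124.0, 5.0]]
gnome tip [[630.9, 21.1, 85.0]]
button [[682.8, 176.7, 30.0]]
tin [[460.6, 338.7, 47.0], [467.3, 277.1, 47.0], [410.0, 269.6, 47.0], [400.7, 329.6, 47.0]] [434.7, 303.7, 47.0]
bin [[630.4, 433.4, 60.0], [635.8, 234.5, 60.0], [386.0, 226.8, 60.0], [377.6, 423.5, 60.0]] [507.5, 329.5, 60.0]
```

```bash
python3 - <<'E'
from h import *
s=arm.state();ci=arm.camera_info('wrist')
Rm=cv2.Rodrigues(ci['rvec'])[0];c=-Rm.T@ci['tvec']
T=s['tcp_rot']
print('cam in tool',T.T@(c-s['ee_pos']),'\nfwd in tool',T.T@Rm.T[:,2],'yaw',np.degrees(np.arctan2(T[1,0],T[0,0])))
print(s['ee_pos'],s['time'])
E
```

```text
cam in tool [  -0.20854096  -71.2667941  -143.01689348] 
fwd in tool [-3.04018581e-04  2.82738129e-01  9.59197090e-01] yaw 73.45130401673167
[178.00758071 599.11856508 231.30969702] 2.45
```

```bash
python3 -m handwheel '[[[0,0,26,230,-328,20,1],[0,0,26,230,-328,20,1],[0,0,26,230,-328,20,1],[0,0,26,230,-328,20,1],[0,0,26,230,-328,20,1],[0,0,26,230,-328,20,1],[0,0,26,230,-328,20,1],[0,0,26,230,-328,20,1]]]'
```

```text
time: 3.25
ee_pos: [405.1, 274.8, 251.5]
tcp_rot: [[-0.164, 0.986, 0.001], [0.986, 0.164, 0.0], [0.0, 0.001, -1.0]]
force: [0.1, -0.9, 0.7]
width: 85.7
```

```bash
python3 -m handwheel '[[[0,0,0,0,0,0,1]]]' >/dev/null; python3 - <<'E'
from h import *
import pickle
ci=arm.camera_info('wrist');im=arm.camera('wrist');save(im,'w1')
pickle.dump((ci,im),open('w1.pkl','wb'))
for n in ["red_tin_mid","green_tin_mid","blue_roll"]:
    print(n,[(round(r['confidence'],2),np.round(r['bbox']).tolist()) for r in arm.find_in('wrist',n)])
E
```

```text
red_tin_mid [(0.63, [255.0, 153.0, 309.0, 212.0])]
green_tin_mid [(0.69, [271.0, 212.0, 326.0, 272.0])]
blue_roll [(0.78, [272.0, 271.0, 316.0, 318.0]), (0.67, [2.0, 272.0, 66.0, 316.0]), (0.65, [417.0, 205.0, 468.0, 254.0]), (0.56, [114.0, 232.0, 160.0, 259.0])]
```

View pics/w1.png

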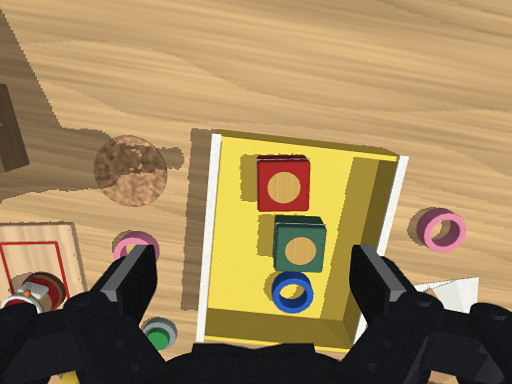

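```bash
python3 -m handwheel '[[[0,0,0,180,-255,0,1],[0,0,0,180,-255,0,1],[0,0,0,180,-255,0,1],[0,0,0,180,-255,0,1],[0,0,0,180,-255,0,1],[0,0,0,180,-255,0,1],[0,0,0,180,-255,0,1],[0,0,0,180,-255,0,1]]]'; python3 - <<'E'
from h import *
import pickle
ci=arm.camera_info('wrist');im=arm.camera('wrist');save(im,'w2')
pickle.dump((ci,im),open('w2.pkl','wb'))
E
```

```text
time: 4.35
ee_pos: [585.0, 20.8, 250.7]
tcp_rot: [[-0.165, 0.986, -0.001], [0.986, 0.165, 0.001], [0.001, -0.0, -1.0]]
force: [-0.0, 0.9, 0.1]
width: 85.4
```

View pics/w2.png

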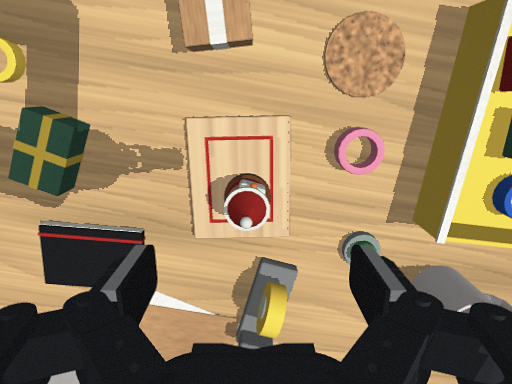

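```bash
python3 - <<'E'
from h import *
import pickle
ci,im=pickle.load(open('w2.pkl','rb'))
f=lambda a:np.round(a,1).tolist()
for nm,c,z in [('board',[(186,118),(291,116),(289,236),(193,238)],12),('rect',[(206.5,139),(272,137.5),(272,220),(211,222)],12)]:
    B=unproj(ci,c,z);print(nm,f(B[:,:2]),f(B.mean(0)),[round(np.linalg.norm(B[i]-B[i-1])) for i in range(4)],np.degrees(np.arctan2(*(B[2]+B[3]-B[0]-B[1])[[1,0]])))
print('tip',f(unproj(ci,[(246,222)],105)))
arm.camera('wrist')
for n,z in (('coaster_top',5),('gnome_mid',40),('call',30)):
    for r in arm.outline_of('wrist',n)[:2]:
        b=r['bbox'];print(n,round(r['confidence'],2),f(b),f(unproj(ci,[((b[0]+b[2])/2,(b[1]+b[3])/2)],z)))
z=cv2.resize(im[100:260,160:400],None,fx=3.3,fy=3.3,interpolation=cv2.INTER_CUBIC);save(z,'w2z')
E
```

```text
board [[554.1, -61.7], [532.4, 55.7], [678.1, 82.3], [700.7, -36.9]] [616.3, 9.9, 12.0] [149, 119, 148, 121] 9.961337994189394
rect [[574.0, -35.6], [559.9, 38.8], [660.4, 57.2], [675.4, -17.2]] [617.4, 10.8, 12.0] [103, 76, 102, 76] 10.33764740800681
tip [[630.9, 21.6, 105.0]]
gnome_mid 0.58 [222.7, 176.3, 273.9, 230.1] [[634.0, 23.5, 40.0]]
gnome_mid 0.23 [183.8, 114.8, 286.5, 238.6] [[605.8, 4.1, 40.0]]
call 0.57 [350.9, 240.3, 368.1, 256.8] [[672.8, 167.0, 30.0]]
```

View pics/w2z.png

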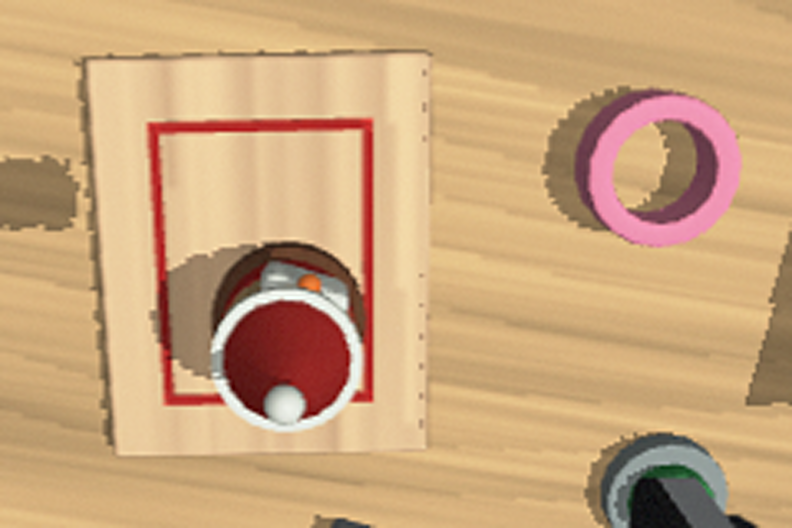

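```bash
python3 - <<'E'
from h import *
import pickle
ci,im=pickle.load(open('w2.pkl','rb'))
q=lambda u,v:(160+(u+.5)/3.3-.5,100+(v+.5)/3.3-.5)
print('brim',unproj(ci,[q(287,360)],60),'pom',unproj(ci,[q(285,403)],101))
print('foot near',unproj(ci,[q(287,243)],20))
print('rect',unproj(ci,[q(148,124),q(373,119),q(373,402),q(167,405)],12).round(1), unproj(ci,[q(148,124),q(373,119),q(373,402),q(167,405)],12).mean(0))
print('coaster',unproj(ci,[(365,54)],5))
E
```

```text
brim [[633.74933924  21.84756703  60.        ]] pom [[632.24092513  21.72520769 101.        ]]
foot near [[604.72426947  16.4882185   20.        ]]
rect [[572.3 -38.2  12. ]
 [557.7  39.2  12. ]
 [662.2  58.4  12. ]
 [676.1 -18.   12. ]] [617.07942484  10.36799354  12.        ]
coaster [[453.22878804 124.18549347   5.        ]]
```

```bash
python3 -m handwheel '[[[0,0,0,48,1,0,1],[0,0,0,48,1,-50,1],[0,0,0,48,1,-100,1],[0,0,0,48,1,-140,1],[0,0,0,48,1,-170,1],[0,0,0,48,1,-195,1],[0,0,0,48,1,-214,1],[0,0,0,48,1,-214,1]]]' 30; python3 - <<'E'
from h import *
im=arm.camera('wrist');save(im,'w3')
E
```

```text
time: 5.4
ee_pos: [628.7, 25.2, 34.3]
tcp_rot: [[-0.169, 0.986, -0.006], [0.986, 0.169, 0.002], [0.003, -0.005, -1.0]]
force: [-0.9, -0.3, -0.2]
width: 85.4
```

View pics/w3.png

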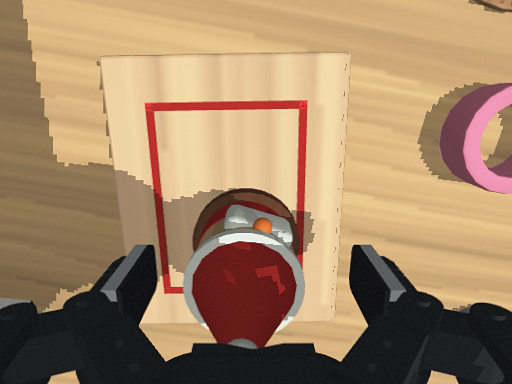

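```bash
python3 -m handwheel '[[[0,0,0,4,-3,2,1],[0,0,0,4,-3,2,1],[0,0,0,4,-3,2,0],[0,0,0,4,-3,2,0],[0,0,0,4,-3,2,0],[0,0,0,4,-3,2,0],[0,0,0,4,-3,2,0],[0,0,0,4,-3,2,0]]]' 35; python3 - <<'E'
from h import *
im=arm.camera('wrist');save(im,'w4')
E
```

```text
time: 6.25
ee_pos: [634.8, 21.8, 39.2]
tcp_rot: [[-0.169, 0.986, -0.002], [0.986, 0.169, 0.002], [0.002, -0.001, -1.0]]
force: [-1.4, 0.9, 4.9]
width: 44.5
```

View pics/w4.png

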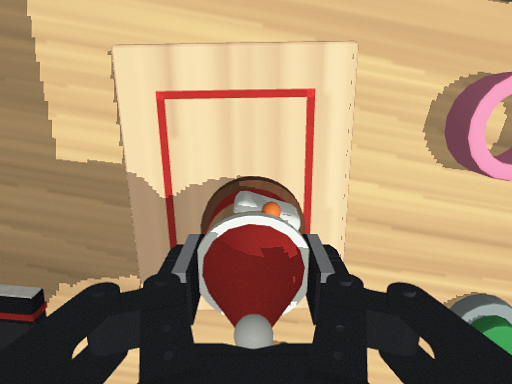

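```bash
python3 -m handwheel '[[[0,0,0,0,0,15,0],[0,0,0,0,0,35,0],[0,0,0,0,0,55,0],[0,0,0,0,0,55,0]]]' 50; python3 - <<'E'
from h import *
im=arm.camera('wrist');save(im,'w5')
im=arm.camera('side');save(cv2.resize(im[120:300,180:420],None,fx=3,fy=3),'s5')
E
```

```text
time: 6.7
ee_pos: [637.1, 21.7, 98.0]
tcp_rot: [[-0.169, 0.986, 0.004], [0.986, 0.169, 0.001], [0.0, 0.004, -1.0]]
force: [0.1, 0.0, -0.5]
width: 44.7
```

View pics/w5.png

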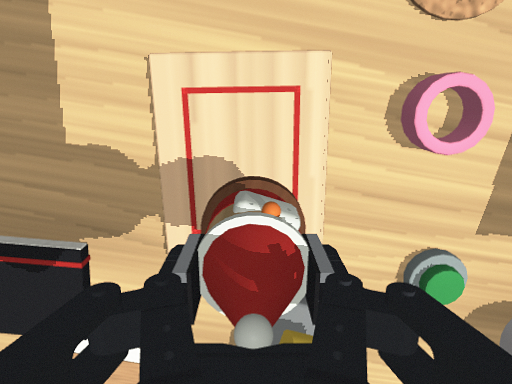

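View pics/s5.png

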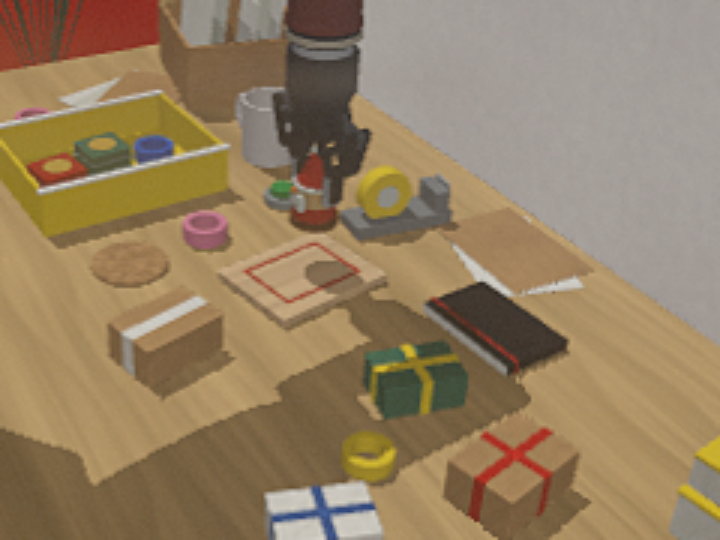

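```bash
python3 -m handwheel '[[[0,0,0,-40,23,0,0],[0,0,0,-80,45,0,0],[0,0,0,-120,68,0,0],[0,0,0,-160,90,0,0],[0,0,0,-181,102,0,0],[0,0,0,-181,102,0,0],[0,0,0,-181,102,-20,0],[0,0,0,-181,102,-20,0]]]' 50; python3 - <<'E'
from h import *
im=arm.camera('wrist');save(im,'w6')
print(arm.state()['ee_pos'])
E
```

```text
time: 7.6
ee_pos: [451.8, 123.4, 71.8]
tcp_rot: [[-0.169, 0.986, -0.006], [0.986, 0.169, 0.001], [0.002, -0.006, -1.0]]
force: [-0.4, 0.3, -1.7]
width: 44.3
[452.47806841 123.34632067  72.74624379]
```

View pics/w6.png

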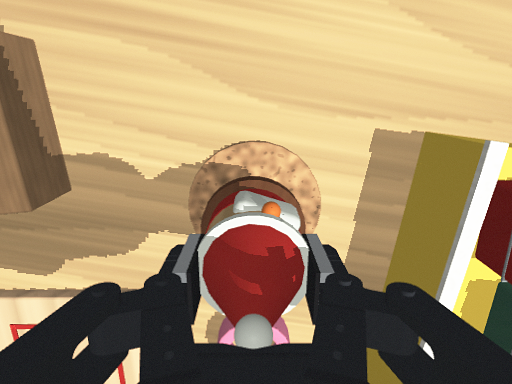

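```bash
python3 -m handwheel '[[[0,0,0,1,0,-15,0],[0,0,0,1,0,-28,0],[0,0,0,1,0,-35,0],[0,0,0,1,0,-38,0],[0,0,0,1,0,-39,0],[0,0,0,1,0,-39,0]]]'
```

```text
time: 8.25
ee_pos: [453.8, 123.4, 34.0]
tcp_rot: [[-0.169, 0.986, -0.005], [0.986, 0.169, 0.001], [0.002, -0.004, -1.0]]
force: [-0.2, -0.6, -1.8]
width: 43.9
```

```bash
python3 -m handwheel '[[[0,0,0,0,0,-1.5,0],[0,0,0,0,0,-2,0],[0,0,0,0,0,-2,0]]]'
```

```text
time: 8.55
ee_pos: [454.1, 123.4, 32.3]
tcp_rot: [[-0.169, 0.986, -0.004], [0.986, 0.169, 0.001], [0.002, -0.004, -1.0]]
force: [0.0, 0.8, -0.9]
width: 44.1
```

```bash
python3 -m handwheel '[[[0,0,0,0,0,-1,0],[0,0,0,0,0,-2,0],[0,0,0,0,0,-2,0]]]'
```

```text
time: 8.85
ee_pos: [454.2, 123.5, 32.2]
tcp_rot: [[-0.169, 0.986, -0.005], [0.986, 0.169, 0.001], [0.002, -0.005, -1.0]]
force: [-9.2, -1.5, 18.7]
width: 44.5
```

```bash
python3 -m handwheel '[[[0,0,0,0,0,1,0.75],[0,0,0,0,0,1,0.85],[0,0,0,0,0,1,1],[0,0,0,0,0,20,1],[0,0,0,0,0,60,1],[0,0,0,0,0,110,1],[0,0,0,-20,-20,150,1],[0,0,0,-20,-20,150,1]]]'; python3 - <<'E'
from h import *
im=arm.camera('wrist');save(im,'w7')
im=arm.camera('side');save(cv2.resize(im[120:300,180:420],None,fx=3,fy=3),'s7')
E
```

```text
time: 9.65
ee_pos: [436.9, 102.7, 188.7]
tcp_rot: [[-0.169, 0.986, 0.006], [0.986, 0.169, 0.001], [-0.0, 0.006, -1.0]]
force: [1.4, -0.2, 0.0]
width: 85.6
```

View pics/w7.png

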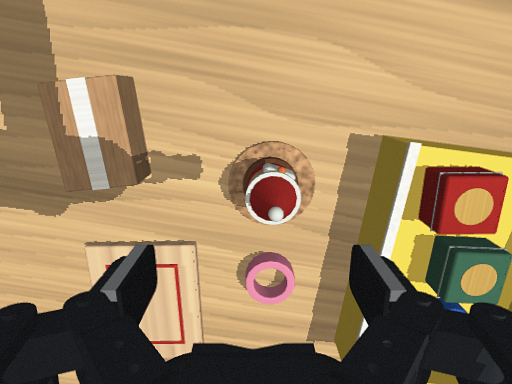

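View pics/s7.png

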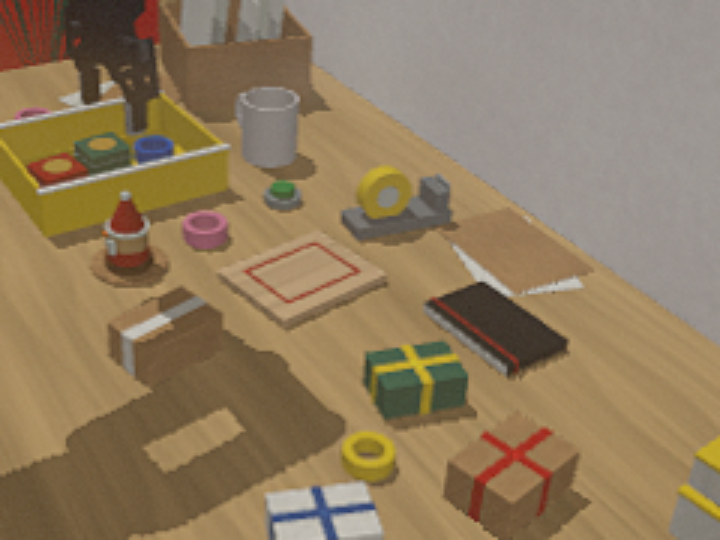

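```bash
python3 -m handwheel '[[[0,0,4,-20,-47,0,1],[0,0,7,-40,-97,0,1],[0,0,7,-50,-147,0,1],[0,0,7,-50,-147,0,1],[0,0,7,-50,-147,0,1]]]'; cat > wl.py <<'E'
# wrist look: python3 wl.py name pic obj...
from h import *
import sys,pickle
D={'big':(96,68,44),'sma':(84,58,38),'red':(58,58,42),'gre':(58,58,42)}
def look(pic,objs):
    st=arm.state();ci=arm.camera_info('wrist');im=arm.camera('wrist').copy()
    out=[]
    for n,z0,guess in objs:
        d=D[n[:3]]
        pts=proj(ci,[[guess[0],guess[1],z0+d[2]/2]])[0]
        for r in arm.outline_of('wrist',n):
            b=r['bbox'];m=r['region']
            if np.hypot((b[0]+b[2])/2-pts[0],(b[1]+b[3])/2-pts[1])<50:
                x,f=fit([(ci,m)],lambda p:box(*d,p[0],p[1],p[2],z0),[guess[0],guess[1],np.radians(guess[2])])
                print(n,'conf',round(r['confidence'],2),'xy',np.round(x[:2],1),'yaw',round(np.degrees(x[2]),1),'cost',round(f,3))
                P=proj(ci,box(*d,*x,z0))
                for i in range(8):
                    for j in range(i):
                        if bin(i^j).count('1')==1: cv2.line(im,tuple(np.round(P[i]).astype(int).tolist()),tuple(np.round(P[j]).astype(int).tolist()),(255,0,255),1)
                break
        else: print(n,'not found',pts)
    save(im,pic)
    T=st['tcp_rot'];print('tcp',st['ee_pos'].round(1),'yaw',np.degrees(np.arctan2(T[1,0],T[0,0])).round(1),'t',st['time'])
if __name__=='__main__':
    look(sys.argv[1],eval(sys.argv[2]))
E
python3 wl.py w8 '[("big2_mid",0,(429,-44,17))]'
```

```text
time: 10.25
ee_pos: [383.9, -44.4, 181.5]
tcp_rot: [[-0.283, 0.959, -0.005], [0.959, 0.283, 0.002], [0.004, -0.004, -1.0]]
force: [0.3, 0.9, 0.1]
width: 85.5
big2_mid conf 0.61 xy [427.6 -45.5] yaw 15.6 cost 0.045
tcp [383.9 -44.4 181.5] yaw 106.5 t 10.25
```

View pics/w8.png

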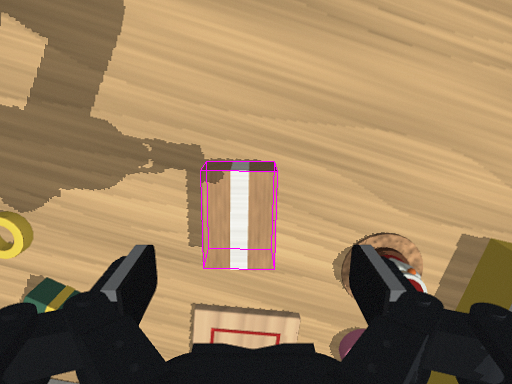

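```bash
python3 -m handwheel '[[[0,0,-1,44,-1,0,1],[0,0,-1,44,-1,-40,1],[0,0,-1,44,-1,-85,1],[0,0,-1,44,-1,-125,1],[0,0,-1,44,-1,-155,1],[0,0,-1,44,-1,-172,1],[0,0,-1,44,-1,-174,1],[0,0,-1,44,-1,-174,1]]]' 50; python3 -m handwheel '[[[0,0,0,0,0,0,0],[0,0,0,0,0,0,0],[0,0,0,0,0,0,0],[0,0,0,0,0,0,0],[0,0,0,0,0,0,0]]]' 50;  python3 - <<'E'
from h import *
im=arm.camera('wrist');save(im,'w9')
E
```

```text
time: 11.15
ee_pos: [428.3, -42.3, 7.5]
tcp_rot: [[-0.273, 0.962, -0.006], [0.962, 0.273, 0.003], [0.005, -0.005, -1.0]]
force: [-0.4, -0.2, 0.3]
width: 85.6
time: 11.65
ee_pos: [429.8, -42.2, 9.0]
tcp_rot: [[-0.272, 0.962, -0.002], [0.962, 0.272, 0.003], [0.004, -0.002, -1.0]]
force: [1.1, 4.2, 6.3]
width: 67.1
```

View pics/w9.png

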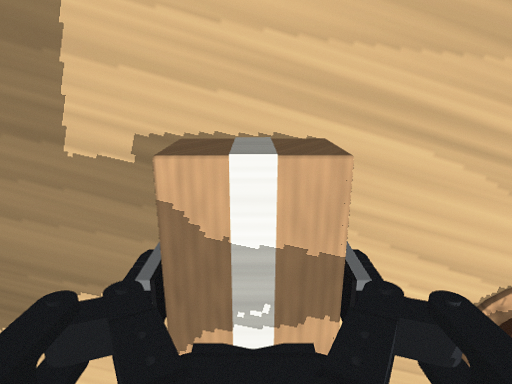

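```bash
python3 -m handwheel '[[[0,0,0,0,0,20,0],[0,0,0,0,0,50,0],[0,0,0,20,6,70,0],[0,0,-3,60,17,70,0],[0,0,-5.7,100,28,70,0],[0,0,-5.7,140,39,70,0],[0,0,-5.7,170,48,70,0],[0,0,-5.7,190,53,70,0]]]' 60; python3 -m handwheel '[[[0,0,0,0,0,0,0],[0,0,0,0,0,0,0]]]';  python3 - <<'E'
from h import *
im=arm.camera('wrist');save(im,'w10')
E
```

```text
time: 12.5
ee_pos: [621.5, 11.5, 78.8]
tcp_rot: [[-0.176, 0.984, -0.002], [0.984, 0.176, 0.003], [0.004, -0.001, -1.0]]
force: [-0.4, -1.0, -2.4]
width: 67.1
time: 12.7
ee_pos: [620.8, 11.5, 78.1]
tcp_rot: [[-0.176, 0.984, -0.003], [0.984, 0.176, 0.003], [0.004, -0.003, -1.0]]
force: [-0.7, -0.5, -2.4]
width: 66.9
```

View pics/w10.png

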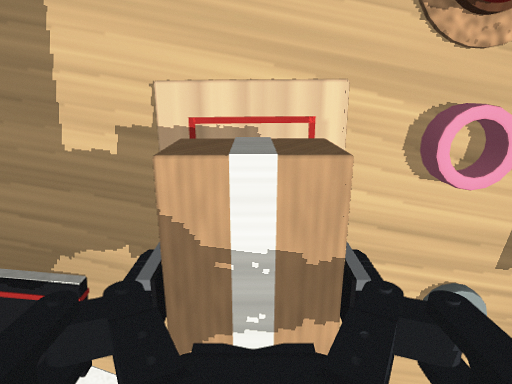

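```bash
python3 -m handwheel '[[[0,0,0,-1,-0.5,-20,0],[0,0,0,-1,-0.5,-40,0],[0,0,0,-1,-0.5,-50,0],[0,0,0,-1,-0.5,-54,0],[0,0,0,-1,-0.5,-56,0],[0,0,0,-1,-0.5,-57,0],[0,0,0,-1,-0.5,-57,0]]]'
```

```text
time: 13.45
ee_pos: [619.9, 10.7, 21.9]
tcp_rot: [[-0.176, 0.984, -0.002], [0.984, 0.176, 0.003], [0.004, -0.002, -1.0]]
force: [-0.3, 0.2, -2.9]
width: 67.1
```

```bash
python3 -m handwheel '[[[0,0,0,0,0,-1,0],[0,0,0,0,0,-2,0],[0,0,0,0,0,-2,0]]]'
```

```text
time: 13.75
ee_pos: [620.7, 10.7, 21.1]
tcp_rot: [[-0.176, 0.984, -0.001], [0.984, 0.176, 0.003], [0.003, -0.0, -1.0]]
force: [-0.6, 0.1, 3.4]
width: 67.1
```

```bash
python3 -m handwheel '[[[0,0,0,0,0,0,1],[0,0,0,0,0,0,1],[0,0,0,0,0,0,1],[0,0,0,0,0,30,1],[0,0,0,0,0,80,1],[0,0,0,-20,0,130,1],[0,0,0,-45,0,170,1],[0,0,0,-45,0,170,1]]]'; python3 -m handwheel '[[[0,0,0,0,0,0,1]]]' >/dev/null; python3 wl.py w11 '[("big2_mid",12,(617,10.5,10))]'
```

```text
time: 14.55
ee_pos: [577.9, 10.5, 199.0]
tcp_rot: [[-0.176, 0.984, 0.01], [0.984, 0.176, 0.002], [-0.0, 0.01, -1.0]]
force: [1.4, -0.4, 0.6]
width: 85.4
big2_mid conf 0.83 xy [617.7   9.3] yaw 9.9 cost 0.036
tcp [577.8  10.5 200. ] yaw 100.1 t 14.65
```

View pics/w11.png

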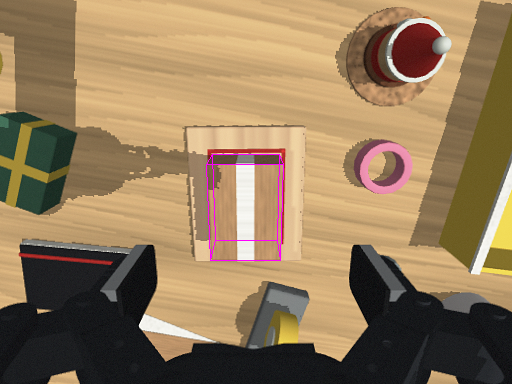

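```bash
python3 -m handwheel '[[[0,0,1,0,-45,0,1],[0,0,2,-1,-95,0,1],[0,0,3,-2,-145,0,1],[0,0,4,-3,-195,0,1],[0,0,5,-4,-245,0,1],[0,0,6,-4,-295,0,1],[0,0,7,-4,-345,0,1],[0,0,7,-4,-380,0,1]]]'; python3 -m handwheel '[[[0,0,0,0,0,0,1],[0,0,0,0,0,0,1]]]' >/dev/null; python3 wl.py w12 '[("big1_mid",0,(614,-358,17)),("small2_mid",0,(613,-211,-17)),("small3_mid",0,(437,-337,-19))]'
```

```text
time: 15.55
ee_pos: [573.0, -372.6, 196.3]
tcp_rot: [[-0.294, 0.956, 0.008], [0.956, 0.294, 0.005], [0.002, 0.009, -1.0]]
force: [0.9, 0.3, -0.5]
width: 85.6
big1_mid conf 0.86 xy [ 614.  -359.6] yaw 14.2 cost 0.036
small2_mid conf 0.85 xy [ 614.6 -211.7] yaw -13.9 cost 0.341
small3_mid conf 0.73 xy [ 437.6 -339.3] yaw -17.0 cost 0.025
tcp [ 571.7 -372.9  192.9] yaw 106.9 t 15.75
```

View pics/w12.png

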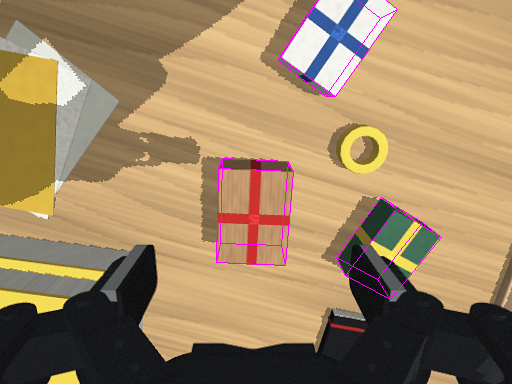

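```bash
python3 -m handwheel '[[[0,0,-2.7,42,13,0,1],[0,0,-2.7,42,13,-45,1],[0,0,-2.7,42,13,-90,1],[0,0,-2.7,42,13,-130,1],[0,0,-2.7,42,13,-160,1],[0,0,-2.7,42,13,-178,1],[0,0,-2.7,42,13,-185,1],[0,0,-2.7,42,13,-185,1]]]' 50; python3 -m handwheel '[[[0,0,0,0,0,0,1],[0,0,0,0,0,0,0],[0,0,0,0,0,0,0],[0,0,0,0,0,0,0],[0,0,0,0,0,0,0],[0,0,0,0,0,0,0]]]' 60;  python3 - <<'E'
from h import *
im=arm.camera('wrist');save(im,'w13')
E
```

```text
time: 16.75
ee_pos: [615.5, -357.3, 10.7]
tcp_rot: [[-0.251, 0.968, 0.007], [0.968, 0.25, 0.006], [0.003, 0.009, -1.0]]
force: [-1.0, -0.6, 0.7]
width: 85.3
time: 17.35
ee_pos: [617.0, -358.4, 13.4]
tcp_rot: [[-0.25, 0.968, 0.011], [0.968, 0.25, 0.003], [0.0, 0.011, -1.0]]
force: [-0.8, 1.1, 6.8]
width: 67.4
```

View pics/w13.png

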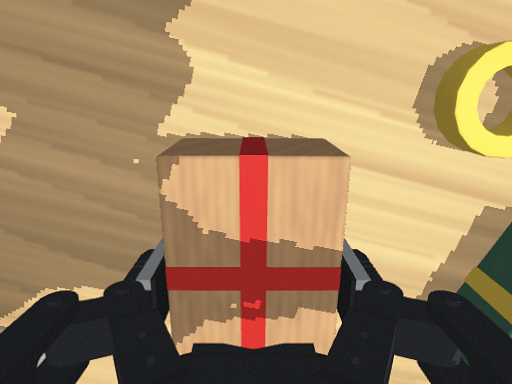

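```bash
python3 -m handwheel '[[[0,0,0,0,0,25,0],[0,0,0,0,0,60,0],[0,0,0,0,10,100,0],[0,0,-1,0,50,110,0],[0,0,-2,1,98,110,0],[0,0,-3,2,146,110,0],[0,0,-4,3,194,110,0],[0,0,-4.4,3,220,110,0]]]' 60; python3 - <<'E'
from h import *
im=arm.camera('wrist');save(im,'w14')
E
```

```text
time: 18.2
ee_pos: [619.3, -134.4, 123.2]
tcp_rot: [[-0.177, 0.984, 0.01], [0.984, 0.177, 0.004], [0.002, 0.011, -1.0]]
force: [-0.3, -0.3, -3.1]
width: 66.9
```

View pics/w14.png

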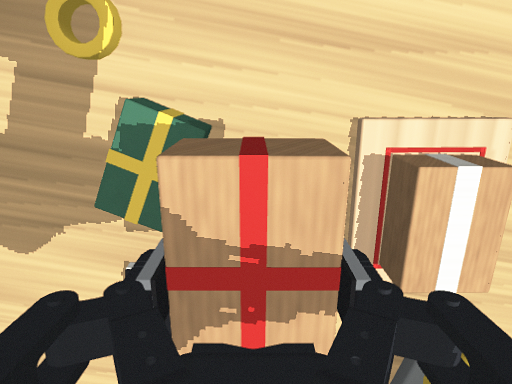

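```bash
python3 -m handwheel '[[[0,0,0,0,45,0,0],[0,0,0,1,90,0,0],[0,0,0,1,130,0,0],[0,0,0,1,145,0,0],[0,0,0,1,145,-15,0],[0,0,0,1,145,-30,0],[0,0,0,1,145,-38,0],[0,0,0,1,145,-40,0]]]' 60; python3 - <<'E'
from h import *
im=arm.camera('wrist');save(im,'w15');s=arm.state();print(s['ee_pos'],s['force'])
E
```

```text
time: 19.05
ee_pos: [618.6, 12.4, 80.3]
tcp_rot: [[-0.177, 0.984, 0.005], [0.984, 0.177, 0.006], [0.005, 0.006, -1.0]]
force: [0.1, 0.1, -2.9]
width: 66.9
[619.0979418   12.45566616  80.9266725 ] [-0.36905796 -0.88706232 -3.57428702]
```

View pics/w15.png

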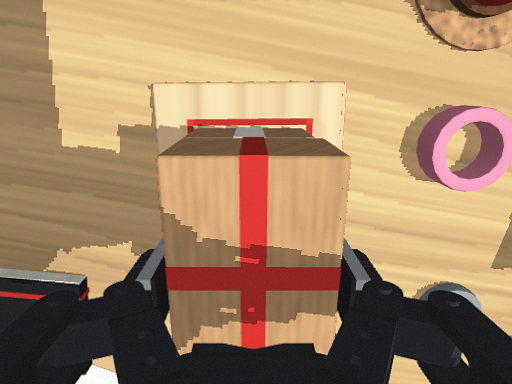

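```bash
python3 -m handwheel '[[[0,0,0,1,-2,-4,0],[0,0,0,1,-2,-8,0],[0,0,0,1,-2,-10,0],[0,0,0,1,-2,-11,0],[0,0,0,1,-2,-12,0]]]'
```

```text
time: 19.6
ee_pos: [620.2, 10.4, 69.5]
tcp_rot: [[-0.177, 0.984, 0.006], [0.984, 0.177, 0.006], [0.005, 0.007, -1.0]]
force: [-3.7, -0.6, 4.4]
width: 66.9
```

Contact; release and look.

```bash
python3 -m handwheel '[[[0,0,0,0,0,0,1],[0,0,0,0,0,0,1],[0,0,0,0,0,0,1],[0,0,0,0,0,30,1],[0,0,0,0,0,80,1],[0,0,0,-20,0,130,1],[0,0,0,-45,0,150,1],[0,0,0,-45,0,150,1]]]'; python3 -m handwheel '[[[0,0,0,0,0,0,1]]]' >/dev/null; python3 wl.py w16 '[("big1_mid",56,(617,10.5,10))]'
```

```text
time: 20.4
ee_pos: [576.3, 10.3, 225.4]
tcp_rot: [[-0.177, 0.984, 0.015], [0.984, 0.177, 0.005], [0.002, 0.016, -1.0]]
force: [0.3, -0.0, -0.4]
width: 86.0
big1_mid conf 0.92 xy [617.7   9.2] yaw 10.0 cost 0.034
tcp [576.2  10.4 225.5] yaw 100.2 t 20.5
```

View pics/w16.png

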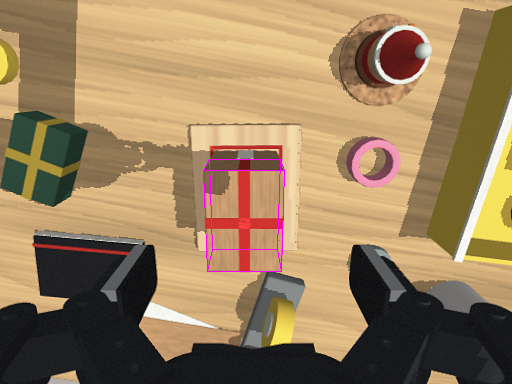

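```bash
python3 -m handwheel '[[[-0.3,0.9,-5,0,-45,0,1],[-0.3,0.9,-10,-1,-95,0,1],[-0.3,0.9,-16,-2,-145,0,1],[-0.3,0.9,-22,-3,-190,-20,1],[-0.3,0.9,-26,-3,-210,-35,1],[-0.3,0.9,-26,-3,-210,-35,1],[-0.3,0.9,-26,-3,-210,-35,1]]]';  python3 wl.py w17 '[("small2_mid",0,(613,-211,-15))]'
```

```text
time: 21.3
ee_pos: [572.9, -199.4, 187.9]
tcp_rot: [[0.272, 0.962, -0.004], [0.962, -0.272, -0.002], [-0.003, -0.003, -1.0]]
force: [0.2, -1.1, 1.0]
width: 85.5
small2_mid conf 0.82 xy [ 615.8 -212.2] yaw -11.8 cost 0.056
tcp [ 572.9 -199.4  187.9] yaw 74.2 t 21.3
```

View pics/w17.png

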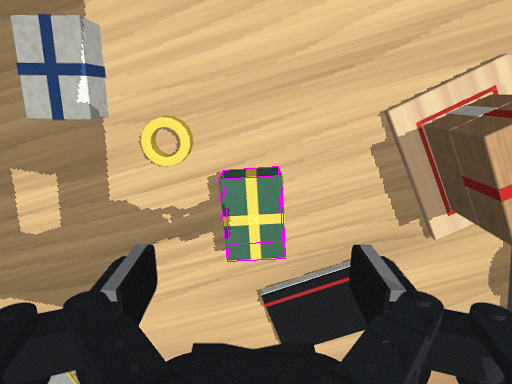

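```bash
python3 -m handwheel '[[[0,0,3,42,-12.5,0,1],[0,0,3,42,-12.5,-45,1],[0,0,3,42,-12.5,-90,1],[0,0,3,42,-12.5,-130,1],[0,0,3,42,-12.5,-160,1],[0,0,3,42,-12.5,-178,1],[0,0,3,42,-12.5,-182,1],[0,0,3,42,-12.5,-182,1]]]' 50; python3 -m handwheel '[[[0,0,0,0,0,0,1],[0,0,0,0,0,0,0],[0,0,0,0,0,0,0],[0,0,0,0,0,0,0],[0,0,0,0,0,0,0],[0,0,0,0,0,0,0]]]' 60;  python3 - <<'E'
from h import *
im=arm.camera('wrist');save(im,'w18')
E
```

```text
time: 22.2
ee_pos: [616.7, -210.7, 8.6]
tcp_rot: [[0.218, 0.976, 0.0], [0.976, -0.218, -0.003], [-0.003, 0.001, -1.0]]
force: [-0.4, -0.6, -0.9]
width: 85.1
time: 22.8
ee_pos: [618.1, -211.4, 10.6]
tcp_rot: [[0.219, 0.976, 0.003], [0.976, -0.219, -0.005], [-0.004, 0.004, -1.0]]
force: [-0.0, 0.3, 7.0]
width: 56.9
```

View pics/w18.png

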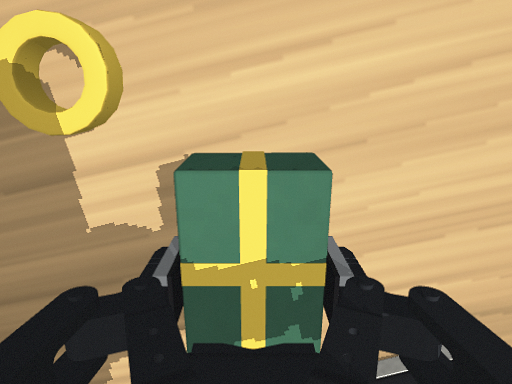

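```bash
python3 -m handwheel '[[[0,0,0,0,0,20,0],[0,0,0,0,0,50,0],[0,0,0,0,5,85,0],[0,0,0,0,15,130,0],[0,0,0,0,15,150,0]]]' 60;python3 - <<'E'
from h import *
im=arm.camera('wrist');save(im,'w19');s=arm.state();ci=arm.camera_info('wrist')
T=s['tcp_rot'];p=unproj(ci,[(253,275)],s['ee_pos'][2]-10.6+38)[0];print(T.T@(p-s['ee_pos']),s['ee_pos'],s['force'])
E
```

```text
time: 23.35
ee_pos: [619.8, -196.2, 165.5]
tcp_rot: [[0.218, 0.976, 0.008], [0.976, -0.218, -0.007], [-0.005, 0.01, -1.0]]
force: [-0.5, 0.2, -1.1]
width: 56.7
[ -0.22396904  -1.85681025 -27.42697177] [ 621.13571806 -197.23171521  168.33804114] [ 2.29555547 -1.00133855  1.28566691]
```

View pics/w19.png

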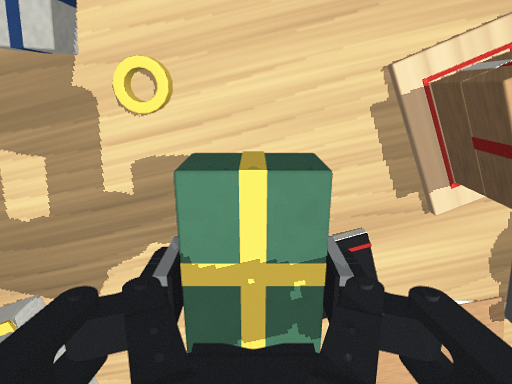

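```bash
python3 -m handwheel '[[[0,0,5,0,40,0,0],[0,0,11,0,85,0,0],[0,0,17,0,130,0,0],[0.3,0.5,22.7,-1,170,0,0],[0.3,0.5,22.7,-1,207,0,0],[0.3,0.5,22.7,-1,207,-20,0],[0.3,0.5,22.7,-1,207,-40,0],[0.3,0.5,22.7,-1,207,-47,0]]]' 60; python3 - <<'E'
from h import *
im=arm.camera('wrist');save(im,'w20');s=arm.state();print(s['ee_pos'],s['force'])
E
```

```text
time: 24.2
ee_pos: [617.6, 10.4, 117.6]
tcp_rot: [[-0.176, 0.984, -0.001], [0.984, 0.176, 0.001], [0.001, -0.001, -1.0]]
force: [-0.2, 0.4, -2.4]
width: 57.0
[617.55061261  10.03307455 117.27717764] [-0.79731318  0.12351718 -2.41222582]
```

View pics/w20.png

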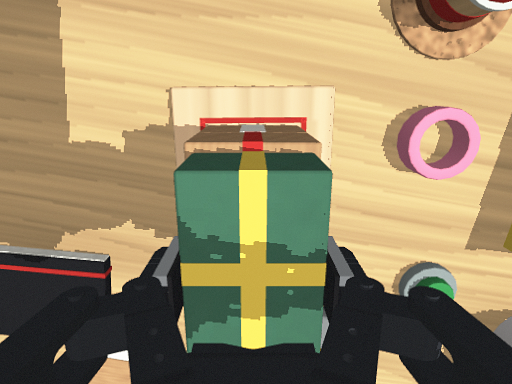

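```bash
python3 -m handwheel '[[[0,0,0,1.5,0,-3,0],[0,0,0,1.5,0,-5,0],[0,0,0,1.5,0,-6,0],[0,0,0,1.5,0,-7,0],[0,0,0,1.5,0,-8,0]]]'
```

```text
time: 24.75
ee_pos: [619.7, 9.7, 110.8]
tcp_rot: [[-0.175, 0.984, 0.0], [0.984, 0.175, 0.0], [0.0, 0.0, -1.0]]
force: [-3.9, -0.3, 8.6]
width: 57.3
```

```bash
python3 -m handwheel '[[[0,0,0,0,0,0,1],[0,0,0,0,0,0,1],[0,0,0,0,0,0,1],[0,0,0,0,0,30,1],[0,0,0,0,0,80,1],[0,0,0,-20,0,110,1],[0,0,0,-45,0,130,1],[0,0,0,-45,0,130,1]]]'; python3 -m handwheel '[[[0,0,0,0,0,0,1]]]' >/dev/null; python3 wl.py w21 '[("small2_mid",100,(617,10.5,10))]'
```

```text
time: 25.55
ee_pos: [575.0, 9.7, 245.2]
tcp_rot: [[-0.176, 0.984, 0.006], [0.984, 0.176, -0.001], [-0.002, 0.006, -1.0]]
force: [1.1, -0.8, 0.1]
width: 85.3
small2_mid conf 0.74 xy [617.7   8.5] yaw 10.4 cost 0.048
tcp [574.9   9.7 245.2] yaw 100.1 t 25.65
```

View pics/w21.png

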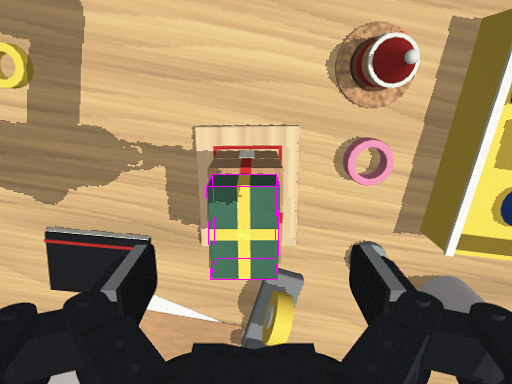

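```bash
python3 -m handwheel '[[[0,0.3,-5,-22,-42,0,1],[0,0.3,-10,-44,-84,0,1],[0,0.3,-14,-66,-126,0,1],[0,0.3,-18,-89,-168,-10,1],[0,0.3,-22,-111,-210,-20,1],[0,0.3,-27,-133,-252,-30,1],[0,0.3,-27,-155,-295,-45,1],[0,0.3,-27,-178,-337,-55,1]]]';python3 -m handwheel '[[[0,0,0,0,0,0,1],[0,0,0,0,0,0,1]]]' >/dev/null;  python3 wl.py w22 '[("small3_mid",0,(437.5,-339,-17))]'
```

```text
time: 26.55
ee_pos: [395.8, -328.4, 187.5]
tcp_rot: [[0.29, 0.957, -0.001], [0.957, -0.29, -0.0], [-0.001, -0.001, -1.0]]
force: [-0.1, 0.7, -0.1]
width: 85.4
small3_mid conf 0.56 xy [ 438.4 -339.6] yaw -16.7 cost 0.054
tcp [ 394.7 -328.8  185.6] yaw 72.9 t 26.75
```

View pics/w22.png

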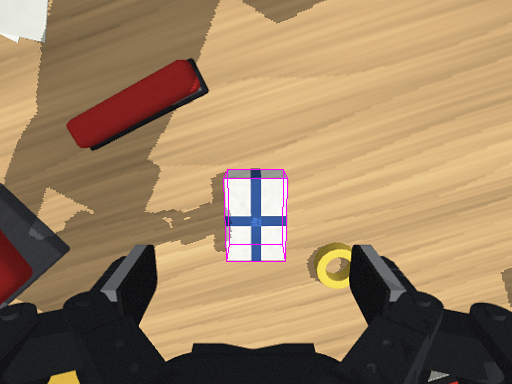

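```bash
python3 -m handwheel '[[[0,0,0.4,41,-10,0,0.9],[0,0,0.4,41,-10,-45,0.9],[0,0,0.4,41,-10,-90,0.9],[0,0,0.4,41,-10,-110,0.9],[0,0,0.4,41,-10,-125,0.9],[0,0,0.4,41,-10,-130,0.9],[0,0,0.4,41,-10,-130,0.9]]]' 50;   python3 - <<'E'
from h import *
im=arm.camera('wrist');save(im,'w23');print(arm.state()['ee_pos'])
E
```

```text
time: 27.55
ee_pos: [438.0, -337.3, 57.2]
tcp_rot: [[0.282, 0.959, -0.001], [0.959, -0.282, 0.001], [0.001, -0.002, -1.0]]
force: [0.1, 0.0, 1.0]
width: 76.8
[ 438.26761991 -337.91631087   58.06456945]
```

View pics/w23.png

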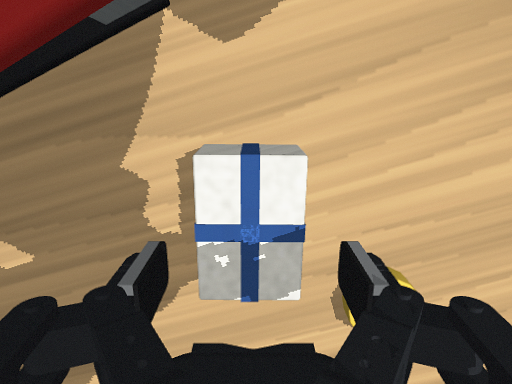

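```bash
python3 - <<'E'
from h import *
tc=arm.camera_info('top');arm.camera('top')
s=arm.state();T=s['tcp_rot']
for r in arm.find_in('top','tape_roll')[:1]:
    b=r['bbox'];print(b)
    p=unproj(tc,[((b[0]+b[2])/2,(b[1]+b[3])/2)],10)[0];print(p,T.T@(p-s['ee_pos']))
p=unproj(tc,[(90+616/2.4,110+227/2.4)],12)[0];print(p,T.T@(p-s['ee_pos']),s['ee_pos'])
print(proj(arm.camera_info('wrist'),[s['ee_pos'],s['ee_pos']+T@[40,0,-10],s['ee_pos']+T@[40,0,50]]))
E
```

```text
[252.2, 152.1, 273.6, 186.1]
[639.28240749  -2.48282943  10.        ] [379.009304    97.57013232  48.3699618 ]
[ 523.08374161 -275.35352598   12.        ] [84.40882562 63.33880966 46.54741401] [ 438.43517076 -338.35292624   58.57264674]
[[253.79525098 247.76235071]
 [342.69830309 257.67018418]
 [317.65850897 211.47546159]]
```

```bash
python3 -m handwheel '[[[0,0,0,-1,-1,-25,0.9],[0,0,0,-1,-1,-44,0.9],[0,0,0,-1,-1,-51,0.9],[0,0,0,-1,-1,-51,0.9],[0,0,0,-1,-1,-51,0],[0,0,0,-1,-1,-51,0],[0,0,0,-1,-1,-51,0],[0,0,0,-1,-1,-51,0]]]' 60;python3 -m handwheel '[[[0,0,0,0,0,0,0],[0,0,0,0,0,0,0]]]';   python3 - <<'E'
from h import *
im=arm.camera('wrist');save(im,'w24')
E
```

```text
time: 28.5
ee_pos: [438.4, -340.6, 9.4]
tcp_rot: [[0.283, 0.959, 0.003], [0.959, -0.283, -0.003], [-0.002, 0.003, -1.0]]
force: [-0.2, -0.1, 6.9]
width: 56.9
time: 28.7
ee_pos: [438.5, -340.7, 9.6]
tcp_rot: [[0.283, 0.959, 0.003], [0.959, -0.283, -0.003], [-0.002, 0.004, -1.0]]
force: [-0.2, -0.3, -2.0]
width: 56.7
```

View pics/w24.png

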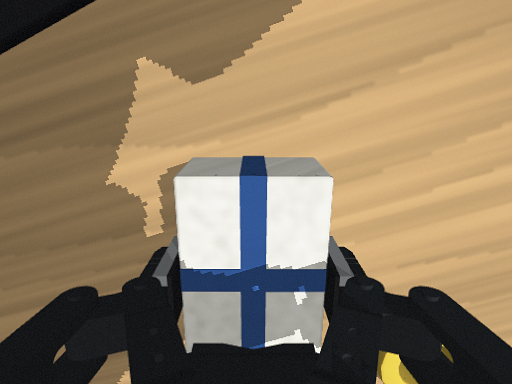

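```bash
python3 -m handwheel '[[[0,0,0,0,0,25,0],[0,0,0,0,0,65,0],[0,0,3,10,20,105,0],[0,0,6,25,50,140,0],[0,0,10,42,83,170,0],[0,0,14,62,121,185,0],[0,0,18,83,162,185,0],[0,0,22,104,203,185,0]]]' 60; python3 - <<'E'
from h import *
im=arm.camera('wrist');save(im,'w25');print(arm.state()['ee_pos'])
E
```

```text
time: 29.55
ee_pos: [543.1, -136.1, 195.1]
tcp_rot: [[-0.099, 0.995, 0.005], [0.995, 0.099, -0.002], [-0.003, 0.004, -1.0]]
force: [1.2, -0.3, -2.3]
width: 56.6
[ 545.2803649  -129.54031108  194.6238614 ]
```

View pics/w25.png

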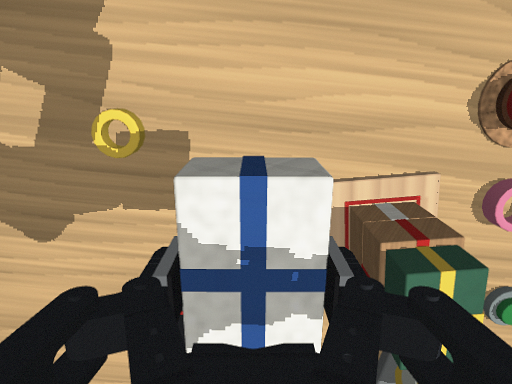

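```bash
python3 -m handwheel '[[[0,0,0,0,0,0,0],[0,0,0,0,0,0,0]]]'
```

```text
time: 29.8
ee_pos: [545.0, -128.8, 194.0]
tcp_rot: [[-0.107, 0.994, 0.005], [0.994, 0.107, 0.003], [0.003, 0.005, -1.0]]
force: [0.1, -0.4, -1.2]
width: 56.8
```

```bash
python3 -m handwheel '[[[0,0,1,20,40,0,0],[0,0.3,2,42,80,0,0],[0,0.3,4,60,115,0,0],[0,0.3,4,72,138,0,0],[0,0.3,4,72,138,0,0],[0,0.3,4,72,138,-20,0],[0,0.3,4,72,138,-32,0],[0,0.3,4,72,138,-36,0]]]' 60; python3 - <<'E'
from h import *
im=arm.camera('wrist');save(im,'w26');s=arm.state();print(s['ee_pos'],s['force'])
E
```

```text
time: 30.6
ee_pos: [615.1, 7.5, 155.4]
tcp_rot: [[-0.174, 0.985, -0.005], [0.985, 0.174, 0.003], [0.004, -0.004, -1.0]]
force: [0.3, -0.6, -1.7]
width: 57.0
[615.32404387   7.76184734 155.67718059] [ 0.13742576 -0.4963809  -2.12439034]
```

View pics/w26.png

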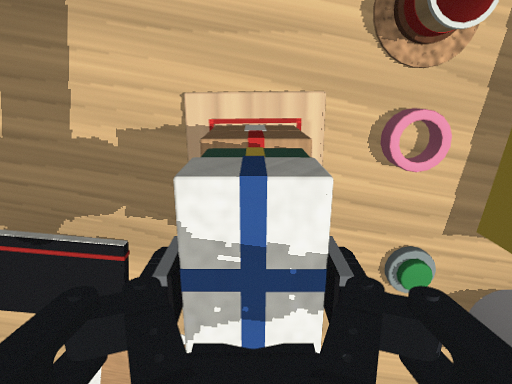

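```bash
python3 -m handwheel '[[[0,0,0,2,1.8,-3,0],[0,0,0,2,1.8,-5,0],[0,0,0,2,1.8,-7,0],[0,0,0,2,1.8,-8,0],[0,0,0,2,1.8,-9,0]]]'
```

```text
time: 31.15
ee_pos: [617.7, 9.4, 147.6]
tcp_rot: [[-0.174, 0.985, -0.004], [0.985, 0.174, 0.003], [0.004, -0.003, -1.0]]
force: [-3.3, -0.7, 5.1]
width: 57.1
```

```bash
python3 -m handwheel '[[[0,0,0,0,0,0,1],[0,0,0,0,0,0,1],[0,0,0,0,0,0,1],[0,0,0,0,0,30,1],[0,0,0,0,0,80,1],[0,0,0,-20,0,110,1],[0,0,0,-45,0,130,1],[0,0,0,-45,0,130,1]]]'; python3 -m handwheel '[[[0,0,0,0,0,0,1]]]' >/dev/null; python3 wl.py w27 '[("small3_mid",138,(617,10.5,10))]'; python3 - <<'E'
from h import *
im=arm.camera('side');save(cv2.resize(im[120:300,180:420],None,fx=3,fy=3),'s27')
E
```

```text
time: 31.95
ee_pos: [572.9, 9.4, 282.3]
tcp_rot: [[-0.175, 0.985, 0.003], [0.985, 0.175, 0.002], [0.002, 0.003, -1.0]]
force: [0.7, 0.2, 0.9]
width: 85.7
small3_mid conf 0.65 xy [617.2   8.6] yaw 10.7 cost 0.039
tcp [572.8   9.5 282.3] yaw 100.1 t 32.05
```

View pics/w27.png

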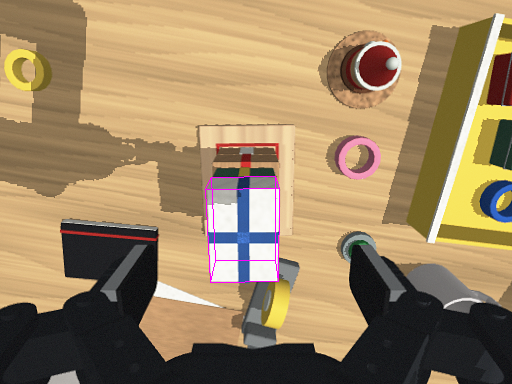

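View pics/s27.png

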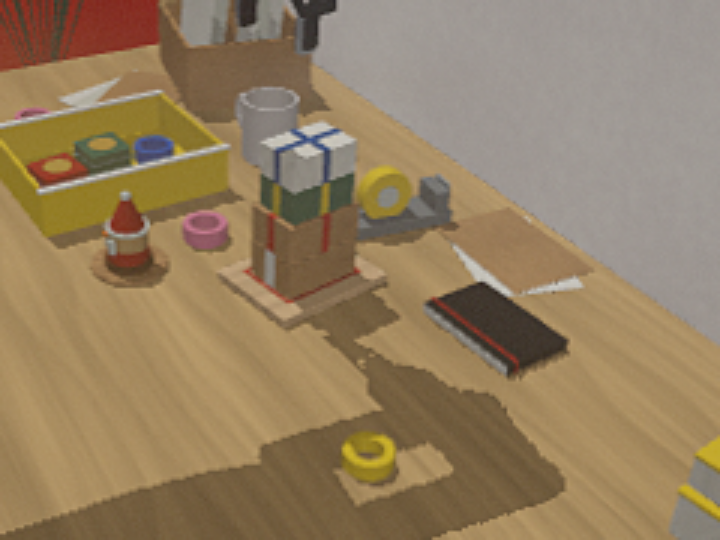

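```bash
python3 -m handwheel '[[[0,0,0,-24,39,0,1],[0,0,0,-48,78,0,1],[0,0,0,-72,117,0,1],[0,0,0,-96,156,-10,1],[0,0,0,-120,195,-20,1],[0,0,0,-145,235,-30,1],[0,0,0,-170,275,-45,1],[0,0,0,-180,290,-60,1]]]';python3 -m handwheel '[[[0,0,0,0,0,0,1],[0,0,0,0,0,0,1]]]' >/dev/null;  python3 wl.py w28 '[("red_tin_mid",5,(434,303,9))]'
```

```text
time: 33.0
ee_pos: [390.6, 302.3, 219.7]
tcp_rot: [[-0.178, 0.984, -0.0], [0.984, 0.178, 0.003], [0.003, 0.0, -1.0]]
force: [0.2, -0.7, -0.3]
width: 85.3
red_tin_mid conf 0.55 xy [431.8 307.2] yaw 99.3 cost 0.072
tcp [390.  302.3 218.4] yaw 100.3 t 33.2
```

View pics/w28.png

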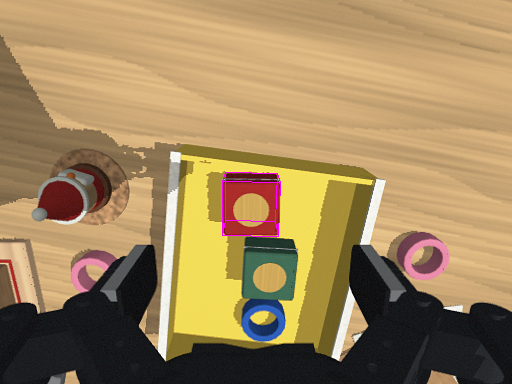

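```bash
python3 -m handwheel '[[[0,0,-0.8,42,5,0,0.95],[0,0,-0.8,42,5,-40,0.95],[0,0,-0.8,42,5,-80,0.95],[0,0,-0.8,42,5,-120,0.95],[0,0,-0.8,42,5,-145,0.95],[0,0,-0.8,42,5,-150,0.95],[0,0,-0.8,42,5,-150,0.95]]]';  python3 - <<'E'
from h import *
im=arm.camera('wrist');save(im,'w29');s=arm.state();print(s['ee_pos'],s['force'])
E
```

```text
time: 34.0
ee_pos: [434.2, 305.9, 69.9]
tcp_rot: [[-0.162, 0.987, -0.001], [0.987, 0.162, 0.002], [0.002, -0.0, -1.0]]
force: [-0.2, 0.5, -0.2]
width: 81.4
[435.00587138 306.61063217  71.22108918] [-0.58108037 -0.08020441  0.56004938]
```

View pics/w29.png

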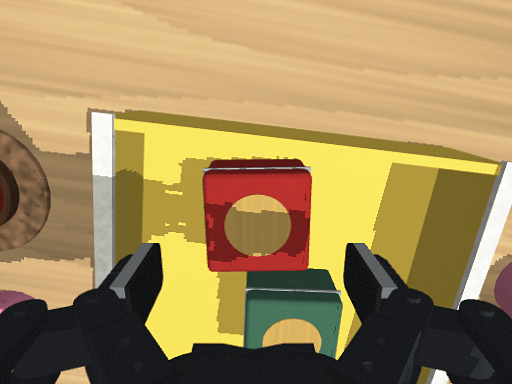

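```bash
python3 - <<'E'
from h import *
s=arm.state();ci=arm.camera_info('wrist');T=s['tcp_rot']
p=unproj(ci,[(258,225),(257,220)],47);print(p,(p-s['ee_pos'])@T,s['ee_pos'])
E
```

```text
[[432.81603408 308.67854405  47.        ]
 [430.00889133 307.65391809  47.        ]] [[ 2.33083436 -1.87835134 24.22337333]
 [ 1.77422913 -4.81434154 24.21556612]] [435.00587138 306.61063217  71.22108918]
```

Tin centre ≈ (432.5, 308.5). Descend and grip.

```bash
python3 -m handwheel '[[[0,0,0,-2,2,-25,0.95],[0,0,0,-2,2,-45,0.95],[0,0,0,-2,2,-57,0.95],[0,0,0,-2,2,-59,0.95],[0,0,0,-2,2,-59,0],[0,0,0,-2,2,-59,0],[0,0,0,-2,2,-59,0],[0,0,0,-2,2,-59,0]]]' 60;python3 -m handwheel '[[[0,0,0,0,0,0,0],[0,0,0,0,0,0,0]]]';   python3 - <<'E'
from h import *
im=arm.camera('wrist');save(im,'w30')
s=arm.state();ci=arm.camera_info('wrist');T=s['tcp_rot']
E
```

```text
time: 34.85
ee_pos: [434.5, 309.3, 13.9]
tcp_rot: [[-0.162, 0.987, 0.005], [0.987, 0.162, 0.004], [0.004, 0.005, -1.0]]
force: [0.2, -0.5, 6.5]
width: 56.8
time: 35.05
ee_pos: [434.5, 309.4, 14.1]
tcp_rot: [[-0.162, 0.987, 0.005], [0.987, 0.162, 0.005], [0.004, 0.006, -1.0]]
force: [-0.6, -0.5, -0.7]
width: 57.5
```

View pics/w30.png

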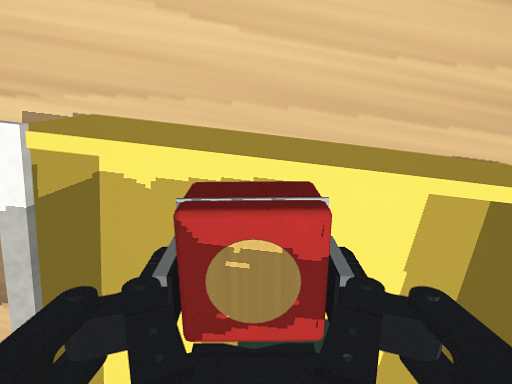

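```bash
python3 - <<'E'
from h import *
s=arm.state();ci=arm.camera_info('wrist');T=s['tcp_rot']
p=unproj(ci,[(253,282)],47);print((p-s['ee_pos'])@T,s['ee_pos'])
E
python3 -m handwheel '[[[0,0,0,0,0,20,0],[0,0,0,0,0,60,0],[0,0,0,0,0,105,0],[0,0,0,0,0,150,0],[0,0,0,0,0,195,0],[0,0,0,0,0,220,0],[0,0,0,0,0,220,0]]]' 60; python3 - <<'E'
from h import *
im=arm.camera('wrist');save(im,'w31')
E
```

```text
[[ -0.40346681  -2.36950812 -33.06550613]] [434.37358558 309.30073387  13.94893172]
time: 35.8
ee_pos: [436.6, 310.5, 238.8]
tcp_rot: [[-0.162, 0.987, 0.012], [0.987, 0.162, 0.008], [0.006, 0.013, -1.0]]
force: [0.2, 0.1, -1.3]
width: 57.4
```

View pics/w31.png

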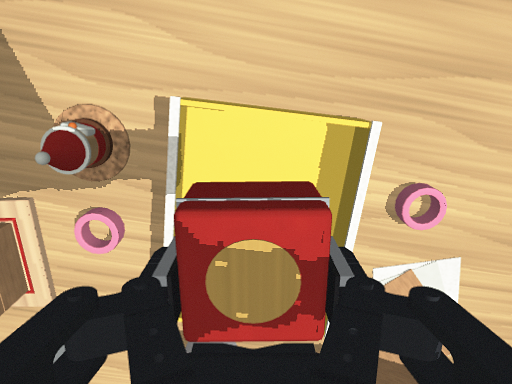

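```bash
python3 -m handwheel '[[[0,0,0,20,-34,0,0],[0,0,0,45,-74,0,0],[-0.4,0.7,0.9,70,-115,0,0],[-0.4,0.7,0.9,95,-156,0,0],[-0.4,0.7,0.9,120,-197,0,0],[-0.4,0.7,0.9,140,-230,0,0],[-0.4,0.7,0.9,150,-246,0,0],[-0.4,0.7,0.9,150,-246,0,0]]]' 60; python3 - <<'E'
from h import *
im=arm.camera('wrist');save(im,'w32')
E
```

```text
time: 36.65
ee_pos: [585.0, 61.6, 232.9]
tcp_rot: [[-0.174, 0.985, -0.008], [0.985, 0.174, -0.001], [0.0, -0.008, -1.0]]
force: [-0.9, -0.2, -0.3]
width: 57.0
```

View pics/w32.png

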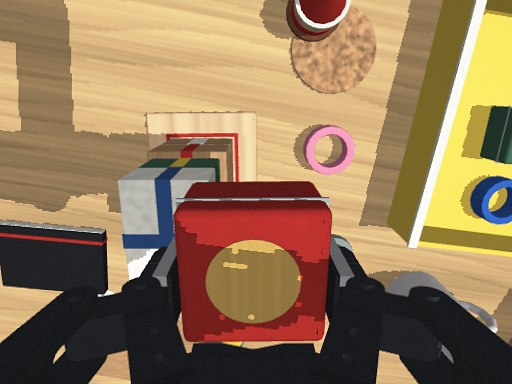

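```bash
python3 -m handwheel '[[[0,0,0,17,-25,0,0],[0,0,0,35,-51,0,0],[0,-0.2,0,35,-51,0,0],[0,-0.2,0,35,-51,-20,0],[0,-0.2,0,35,-51,-33,0],[0,-0.2,0,35,-51,-38,0],[0,-0.2,0,35,-51,-38,0]]]' 60; python3 - <<'E'
from h import *
im=arm.camera('wrist');save(im,'w33');s=arm.state();print(s['ee_pos'],s['force'],s['width'])
E
```

```text
time: 37.4
ee_pos: [618.1, 13.5, 193.7]
tcp_rot: [[-0.177, 0.984, -0.008], [0.984, 0.177, 0.0], [0.002, -0.008, -1.0]]
force: [0.0, 0.4, -1.9]
width: 56.8
[618.79979137  13.16613746 194.8717189 ] [ 0.49687815  0.2469967  -0.23625187] 56.84611441184696
```

View pics/w33.png

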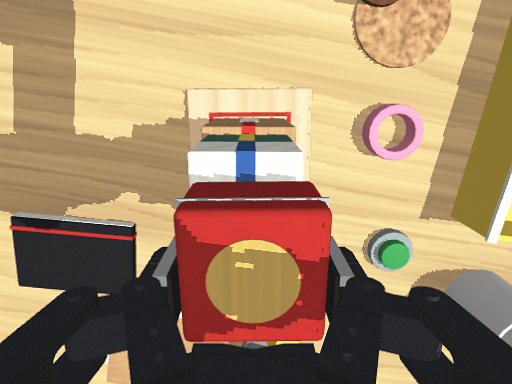

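```bash
python3 -m handwheel '[[[0,-0.4,0,1,-3.2,-3,0],[0,-0.4,0,1,-3.2,-6,0],[0,-0.4,0,1,-3.2,-8,0],[0,-0.4,0,1,-3.2,-9,0],[0,-0.4,0,1,-3.2,-9,0]]]'; python3 - <<'E'
from h import *
im=arm.camera('wrist');save(im,'w34');s=arm.state();print(s['ee_pos'],s['force'],s['width'])
E
```

```text
time: 37.95
ee_pos: [619.7, 9.9, 185.8]
tcp_rot: [[-0.176, 0.984, 0.001], [0.984, 0.176, 0.0], [-0.0, 0.001, -1.0]]
force: [0.1, -0.5, -0.9]
width: 57.1
[619.77912398   9.91943096 185.84078968] [-1.56052727 -0.09456306 -0.52598783] 57.09089916212434
```

View pics/w34.png

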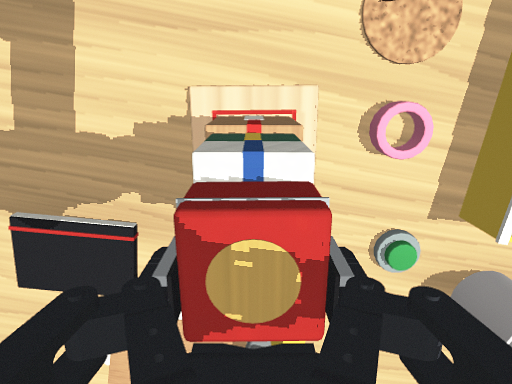

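```bash
python3 -m handwheel '[[[0,0,0,0,0,-1,0],[0,0,0,0,0,-1.5,0],[0,0,0,0,0,-2,0],[0,0,0,0,0,-2,0]]]'
```

```text
time: 38.4
ee_pos: [620.1, 9.9, 185.0]
tcp_rot: [[-0.177, 0.984, 0.002], [0.984, 0.177, 0.0], [-0.0, 0.002, -1.0]]
force: [-2.4, -0.3, 5.4]
width: 56.9
```

```bash
python3 -m handwheel '[[[0,0,0,0,0,0,1],[0,0,0,0,0,0,1],[0,0,0,0,0,0,1],[0,0,0,0,0,30,1],[0,0,0,0,0,80,1],[0,0,0,-20,0,100,1],[0,0,0,-60,0,110,1],[0,0,0,-80,20,110,1]]]'; python3 -m handwheel '[[[0,0,0,0,0,0,1]]]' >/dev/null; python3 wl.py w35 '[("red_tin_mid",176,(617,10.5,10))]'; python3 - <<'E'
from h import *
im=arm.camera('side');save(cv2.resize(im[120:300,180:420],None,fx=3,fy=3),'s35')
im=arm.camera('top');save(cv2.resize(im[110:290,90:420],None,fx=2.4,fy=2.4,interpolation=cv2.INTER_CUBIC),'t35')
E
```

```text
time: 39.2
ee_pos: [539.4, 28.6, 297.3]
tcp_rot: [[-0.174, 0.985, 0.005], [0.985, 0.174, -0.001], [-0.002, 0.005, -1.0]]
force: [0.6, 1.1, 0.5]
width: 85.2
red_tin_mid conf 0.92 xy [617.3   9.6] yaw 8.4 cost 0.079
tcp [537.7  30.1 297.8] yaw 100.1 t 39.3
```

View pics/w35.png

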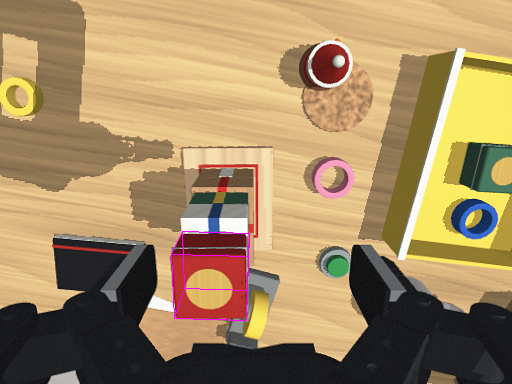

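View pics/s35.png

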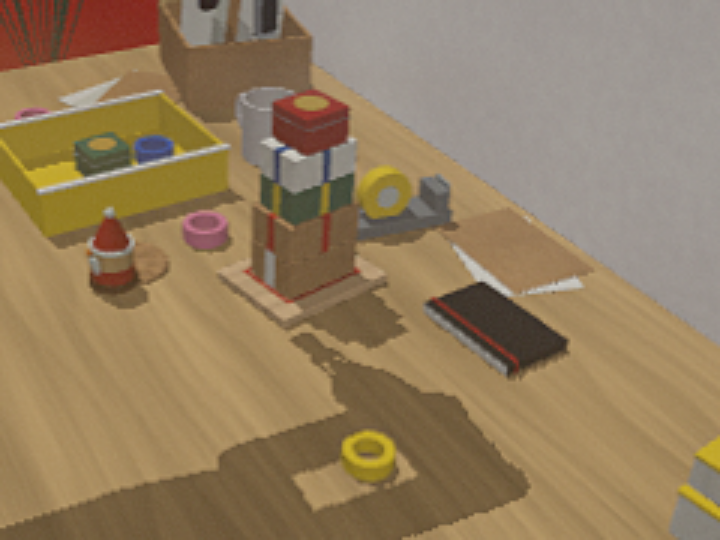

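View pics/t35.png

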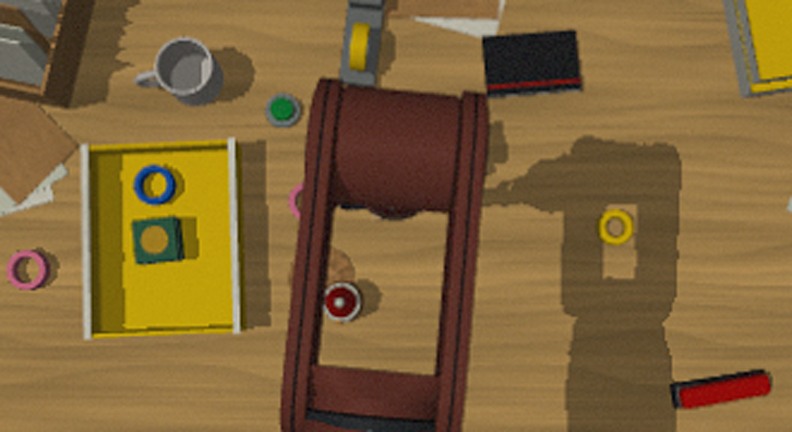

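```bash
python3 - <<'E'
from h import *
ci=arm.camera_info('wrist');im=arm.camera('wrist');save(cv2.resize(im[20:150,260:420],None,fx=5,fy=4.6,interpolation=cv2.INTER_CUBIC)[:600,:800],'w36')
print(unproj(ci,[(329,64),],48),unproj(ci,[(338,61.5)],89),arm.state()['ee_pos'])
E
```

```text
[[425.61670621  93.35046259  48.        ]] [[426.26085787  93.52700608  89.        ]] [539.94461597  28.1533758  296.86944183]
```

View pics/w36.png

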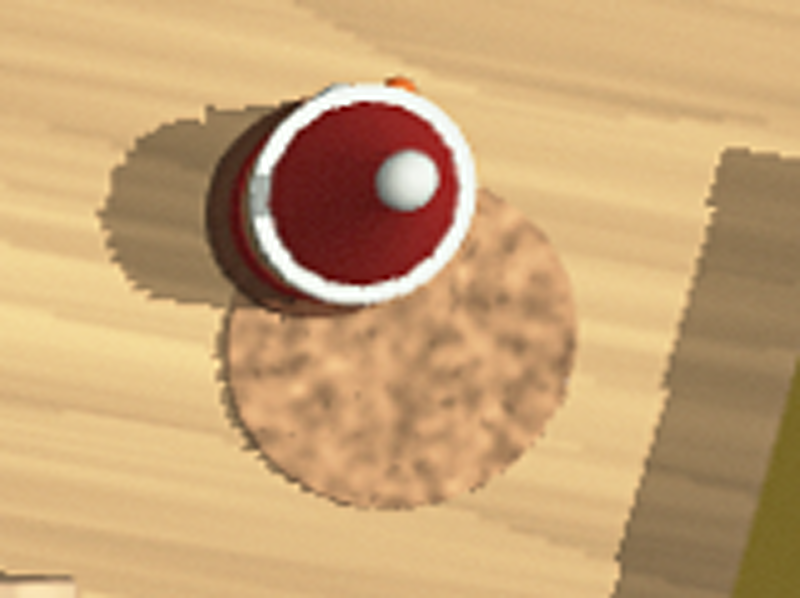

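```bash
python3 -m handwheel '[[[0,0,0,-40,22,-20,1],[0,0,0,-80,45,-60,1],[0,0,0,-120,66,-100,1],[0,0,0,-150,66,-100,1],[0,0,0,-158,66,-110,1],[0,0,0,-158,66,-110,1],[0,0,0,-158,66,-110,1]]]'; python3 - <<'E'
from h import *
ci=arm.camera_info('wrist');im=arm.camera('wrist');save(im,'w37');s=arm.state();print(s['ee_pos'])
E
```

```text
time: 40.25
ee_pos: [383.6, 93.9, 187.9]
tcp_rot: [[-0.174, 0.985, 0.007], [0.985, 0.174, -0.001], [-0.003, 0.006, -1.0]]
force: [0.0, -0.5, 0.8]
width: 85.5
[384.00923881  93.81486238 188.23735766]
```

View pics/w37.png

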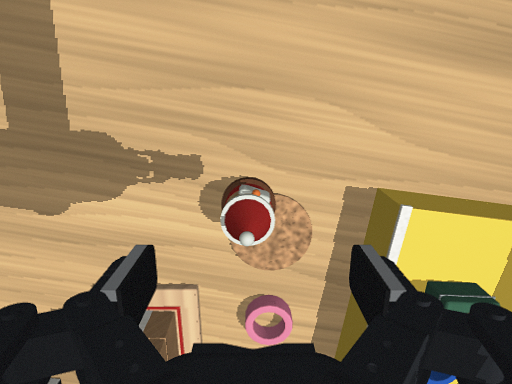

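```bash
python3 - <<'E'
from h import *
ci=arm.camera_info('wrist');s=arm.state();print(unproj(ci,[(248,220)],53),unproj(ci,[(247,239)],94),unproj(ci,[(247.5,220)],48))
print('coaster',unproj(ci,[(271,231)],5))
E
```

```text
[[424.6762181   95.59947101  53.        ]] [[424.14437126  95.41872781  94.        ]] [[426.77154755  95.40323736  48.        ]]
coaster [[452.2445528  124.56446539   5.        ]]
```

```bash
python3 -m handwheel '[[[0,0.3,0,41,1.7,0,1],[0,0.3,0,41,1.7,-20,1],[0,0.3,0,41,1.7,-60,1],[0,0.3,0,41,1.7,-100,1],[0,0.3,0,41,1.7,-130,1],[0,0.3,0,41,1.7,-149,1],[0,0.3,0,41,1.7,-156,1],[0,0.3,0,41,1.7,-156,1]]]' 40;  python3 - <<'E'
from h import *
ci=arm.camera_info('wrist');im=arm.camera('wrist');save(im,'w38');s=arm.state();print(s['ee_pos'],s['force'])
E
```

```text
time: 41.1
ee_pos: [425.8, 95.2, 31.9]
tcp_rot: [[-0.173, 0.985, 0.001], [0.985, 0.173, -0.001], [-0.002, 0.001, -1.0]]
force: [-0.3, 0.7, 0.2]
width: 85.4
[426.38526269  95.28785804  32.87026587] [ 0.41000755 -0.40017812 -0.09255562]
```

View pics/w38.png

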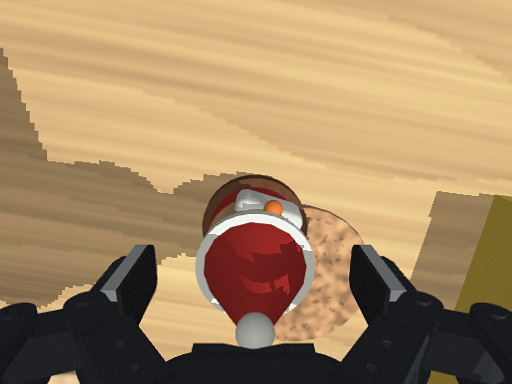

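```bash
python3 -m handwheel '[[[0,0,0,-1,0,-1,0],[0,0,0,-1,0,-1,0],[0,0,0,-1,0,-1,0],[0,0,0,-1,0,-1,0],[0,0,0,-1,0,-1,0],[0,0,0,-1,0,-1,0]]]' 40; python3 -m handwheel '[[[0,0,0,0,0,10,0],[0,0,0,0,0,25,0],[0,0,0,14,14,30,0],[0,0,0,28,28,30,0],[0,0,0,28,28,30,0],[0,0,0,28,28,30,0]]]' 50; python3 - <<'E'
from h import *
ci=arm.camera_info('wrist');im=arm.camera('wrist');save(im,'w39');s=arm.state();print(s['ee_pos'],s['force'])
E
```

```text
time: 41.75
ee_pos: [426.4, 95.3, 33.2]
tcp_rot: [[-0.173, 0.985, 0.005], [0.985, 0.173, -0.001], [-0.002, 0.005, -1.0]]
force: [-1.1, -0.7, 5.1]
width: 44.8
time: 42.35
ee_pos: [454.3, 123.4, 63.6]
tcp_rot: [[-0.174, 0.985, 0.005], [0.985, 0.174, -0.002], [-0.002, 0.004, -1.0]]
force: [-1.2, 0.0, -2.3]
width: 43.9
[453.77276901 123.17495727  63.23029613] [ 0.07035651 -0.35473067 -1.10409213]
```

View pics/w39.png

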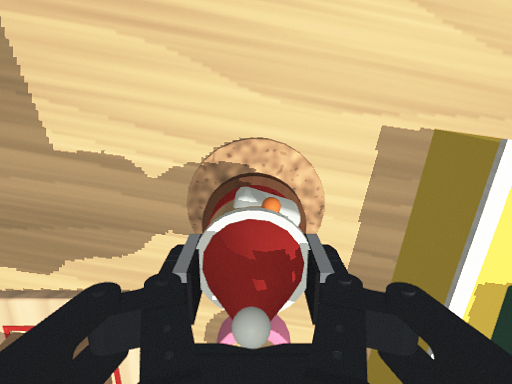

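Held and over the coaster; lower to z≈33, release.

```bash
python3 -m handwheel '[[[0,0,0,-0.5,1,-12,0],[0,0,0,-0.5,1,-22,0],[0,0,0,-0.5,1,-28,0],[0,0,0,-0.5,1,-30,0],[0,0,0,-0.5,1,-31,0],[0,0,0,-0.5,1,-32,0]]]'
```

```text
time: 43.0
ee_pos: [452.2, 124.1, 32.8]
tcp_rot: [[-0.174, 0.985, -0.0], [0.985, 0.174, -0.002], [-0.002, -0.0, -1.0]]
force: [-17.9, -1.1, 35.9]
width: 44.3
```

```bash
python3 -m handwheel '[[[0,0,0,0,0,1,0],[0,0,0,0,0,1.5,0.7],[0,0,0,0,0,1.5,0.85],[0,0,0,0,0,1.5,1],[0,0,0,0,0,25,1],[0,0,0,0,0,65,1],[0,0,0,0,0,110,1],[0,0,0,-20,0,155,1]]]'; python3 -m handwheel '[[[0,0,0,-10,0,0,1],[0,0,0,-10,0,0,1]]]' >/dev/null;python3 - <<'E'
from h import *
ci=arm.camera_info('wrist');im=arm.camera('wrist');save(im,'w40')
im=arm.camera('side');save(cv2.resize(im[120:300,180:420],None,fx=3,fy=3),'s40')
E
```

```text
time: 43.8
ee_pos: [433.0, 123.9, 189.4]
tcp_rot: [[-0.173, 0.985, 0.001], [0.985, 0.173, -0.002], [-0.002, 0.0, -1.0]]
force: [0.0, 0.2, 1.4]
width: 85.8
```

View pics/w40.png

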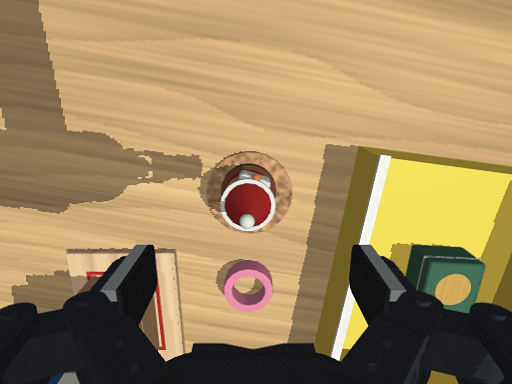

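View pics/s40.png

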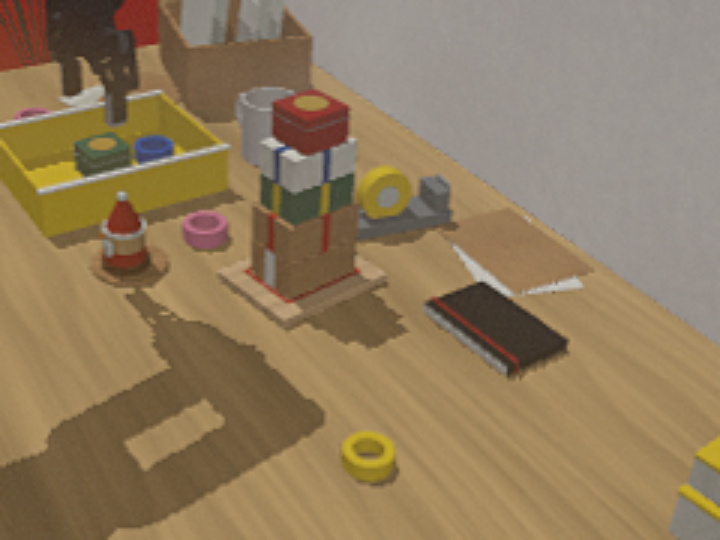

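```bash
python3 -m handwheel '[[[0,0,0,40,12,10,0.6],[0,0,0,80,25,10,0],[0,0,0,125,38,10,0],[0,0,0,170,50,10,0],[0,0,0,210,50,10,0],[0,0,0,217,50,10,0],[0,0,0,217,50,10,0],[0,0,0,217,50,10,0]]]' 40; python3 - <<'E'
from h import *
ci=arm.camera_info('wrist');im=arm.camera('wrist');save(im,'w41')
for n in('call','call_top'):
  for r in arm.find_in('wrist',n)[:2]:
    b=r['bbox'];print(n,round(r['confidence'],2),b,unproj(ci,[((b[0]+b[2])/2,(b[1]+b[3])/2)],25))
E
```

```text
time: 44.9
ee_pos: [638.0, 173.6, 196.2]
tcp_rot: [[-0.173, 0.985, -0.004], [0.985, 0.173, -0.003], [-0.002, -0.005, -1.0]]
force: [-1.0, -0.3, -0.4]
width: 0.0
call 0.78 [237.5, 196.0, 267.8, 229.0] [[682.00922324 180.22441274  25.        ]]
call_top 0.67 [236.6, 199.1, 264.9, 230.8] [[684.95293165 178.77711786  25.        ]]
call_top 0.55 [21.2, 57.1, 111.6, 190.2] [[624.61740803  -9.06619216  25.        ]]
```

View pics/w41.png

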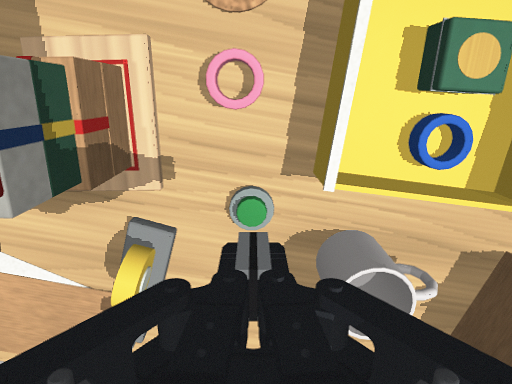

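```bash
python3 - <<'E'
from h import *
ci=arm.camera_info('wrist');sc=arm.camera_info('side');tc=arm.camera_info('top')
im=arm.camera('side')
def green(im,roi):
    x0,y0,x1,y1=roi;h=cv2.cvtColor(im[y0:y1,x0:x1],cv2.COLOR_RGB2HSV)
    m=cv2.inRange(h,(45,120,50),(80,255,255));ys,xs=np.nonzero(m);return xs.mean()+x0,ys.mean()+y0,len(xs)
w=green(arm.camera('wrist'),(220,180,290,235));s=green(im,(262,175,290,195));print(w,s)
for z in (15,20,25,30,35,40): print(z,unproj(ci,[w[:2]],z)[0][:2].round(1),unproj(sc,[s[:2]],z)[0][:2].round(1))
print(unproj(tc,[(207.7,154.8)],25),arm.state()['ee_pos'])
E
```

```text
(np.float64(251.04057971014493), np.float64(208.8753623188406), 690) (np.float64(nan), np.float64(nan), 0)
15 [683.7 179. ] [nan nan]
20 [682.  178.7] [nan nan]
25 [680.2 178.4] [nan nan]
30 [678.4 178.2] [nan nan]
35 [676.7 177.9] [nan nan]
40 [674.9 177.6] [nan nan]
[[683.47354666 176.95899249  25.        ]] [638.79112495 173.94535884 198.78876424]<stdin>:6: RuntimeWarning: Mean of empty slice.
  ret = ret.dtype.type(ret / rcount)
```

```bash
python3 -m handwheel '[[[0,0,0,42,4,0,0],[0,0,0,42,4,-30,0],[0,0,0,42,4,-70,0],[0,0,0,42,4,-110,0],[0,0,0,42,4,-135,0],[0,0,0,42,4,-140,0],[0,0,0,42,4,-140,0]]]' 40; python3 - <<'E'
from h import *
ci=arm.camera_info('wrist');im=arm.camera('wrist');save(im,'w42');print(proj(ci,[arm.state()['ee_pos']]))
E
```

```text
time: 45.85
ee_pos: [680.2, 177.9, 58.6]
tcp_rot: [[-0.173, 0.985, -0.001], [0.985, 0.173, -0.002], [-0.002, -0.002, -1.0]]
force: [-0.5, -0.4, 0.0]
width: -0.1
[[253.71624284 252.69665785]]
```

View pics/w42.png

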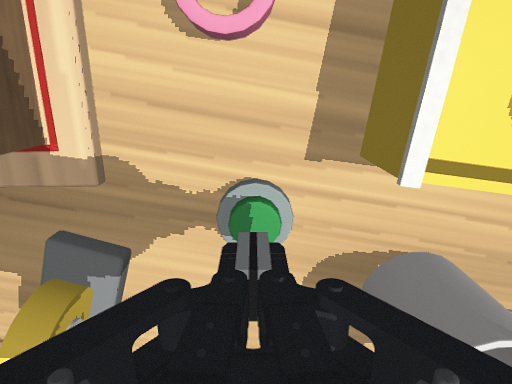

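```bash
python3 - <<'E'
from h import *
ci=arm.camera_info('wrist')
for z in(20,25,30): print(unproj(ci,[(255,222)],z),np.ptp(unproj(ci,[(229,222),(282,222)],z)[:,1]))
E
python3 -m handwheel '[[[0,0,0,0,0,-10,0],[0,0,0,0,0,-18,0],[0,0,0,0,0,-23,0],[0,0,0,0,0,-27,0],[0,0,0,0,0,-27,0]]]'
```

```text
[[684.25331774 179.30522502  20.        ]] 31.228758620236732
[[682.25544122 178.93149317  25.        ]] 30.377036905567905
[[680.25756471 178.55776132  30.        ]] 29.52531519089908
time: 46.4
ee_pos: [680.9, 178.0, 32.4]
tcp_rot: [[-0.173, 0.985, 0.0], [0.985, 0.173, -0.002], [-0.002, -0.0, -1.0]]
force: [-0.1, -0.3, -0.0]
width: -0.3
```

```bash
python3 -m handwheel '[[[0,0,0,0.5,0.5,-2,0],[0,0,0,0.5,0.5,-4,0],[0,0,0,0.5,0.5,-5,0],[0,0,0,0.5,0.5,-5,0]]]'
```

```text
time: 46.8
ee_pos: [681.2, 178.5, 27.2]
tcp_rot: [[-0.173, 0.985, -0.0], [0.985, 0.173, -0.002], [-0.002, -0.0, -1.0]]
force: [0.0, -0.1, 1.1]
width: -0.3
```

```bash
python3 -m handwheel '[[[0,0,0,0,0,-2,0],[0,0,0,0,0,-3,0],[0,0,0,0,0,-3,0]]]';python3 -m handwheel '[[[0,0,0,0,0,-2,0],[0,0,0,0,0,-3,0],[0,0,0,0,0,-3,0]]]'
```

```text
time: 47.1
ee_pos: [681.1, 178.5, 23.9]
tcp_rot: [[-0.173, 0.985, -0.0], [0.985, 0.173, -0.002], [-0.002, -0.001, -1.0]]
force: [-0.8, 0.7, -1.3]
width: -0.2
time: 47.4
ee_pos: [681.3, 178.5, 21.2]
tcp_rot: [[-0.173, 0.985, 0.0], [0.985, 0.173, -0.002], [-0.002, -0.0, -1.0]]
force: [-0.4, -0.4, 1.8]
width: -0.1
```

```bash
python3 -m handwheel '[[[0,0,0,0,0,-2,0],[0,0,0,0,0,-2,0],[0,0,0,0,0,-2,0]]]';python3 -m handwheel '[[[0,0,0,0,0,-2,0],[0,0,0,0,0,-2,0],[0,0,0,0,0,-2,0]]]'
```

```text
time: 47.7
ee_pos: [681.5, 178.5, 19.4]
tcp_rot: [[-0.173, 0.985, 0.0], [0.985, 0.173, -0.002], [-0.002, 0.0, -1.0]]
force: [-1.0, -0.0, 2.7]
width: -0.1
time: 48.0
ee_pos: [681.5, 178.5, 17.5]
tcp_rot: [[-0.173, 0.985, 0.0], [0.985, 0.173, -0.002], [-0.002, 0.0, -1.0]]
force: [-2.1, 0.5, 4.0]
width: -0.1
```

```bash
python3 -m handwheel '[[[0,0,0,0,0,-2,0],[0,0,0,0,0,-2,0],[0,0,0,0,0,-2,0]]]'
```

```text
time: 48.3
ee_pos: [681.6, 178.5, 16.0]
tcp_rot: [[-0.173, 0.985, 0.0], [0.985, 0.173, -0.002], [-0.002, 0.0, -1.0]]
force: [-3.4, -1.3, 7.6]
width: 0.0
```

```bash
python3 -m handwheel '[[[0,0,0,0,0,-2,0],[0,0,0,0,0,-2,0],[0,0,0,0,0,-2,0]]]'
```

```text
time: 48.6
ee_pos: [681.7, 178.6, 15.9]
tcp_rot: [[-0.174, 0.985, 0.0], [0.985, 0.174, -0.002], [-0.002, -0.0, -1.0]]
force: [-7.4, -1.5, 14.6]
width: -0.1
```

```bash
python3 -m handwheel '[[[0,0,0,0,0,20,0],[0,0,0,0,0,60,0],[0,0,0,0,0,110,0],[0,0,0,0,0,160,0],[0,0,0,-30,20,200,0],[0,0,0,-70,40,220,0],[0,0,0,-110,70,220,0],[0,0,0,-110,70,220,0]]]';python3 - <<'E'
from h import *
ci=arm.camera_info('wrist');im=arm.camera('wrist');save(im,'w43')
im=arm.camera('side');save(cv2.resize(im[120:300,180:420],None,fx=3,fy=3),'s43')
im=arm.camera('top');save(cv2.resize(im[110:290,90:420],None,fx=2.4,fy=2.4,interpolation=cv2.INTER_CUBIC),'t43')
E
```

```text
time: 49.4
ee_pos: [567.9, 251.9, 236.6]
tcp_rot: [[-0.177, 0.984, -0.0], [0.984, 0.177, -0.001], [-0.0, -0.001, -1.0]]
force: [0.3, -1.0, -0.8]
width: 0.1
```

View pics/w43.png

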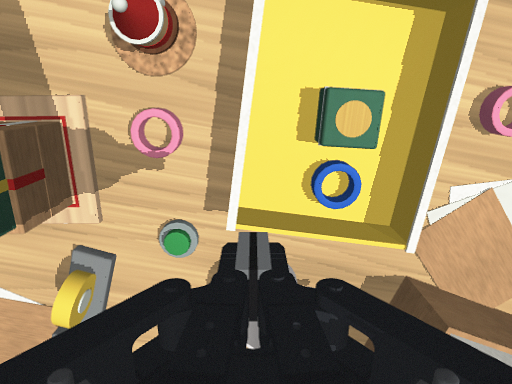

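View pics/s43.png

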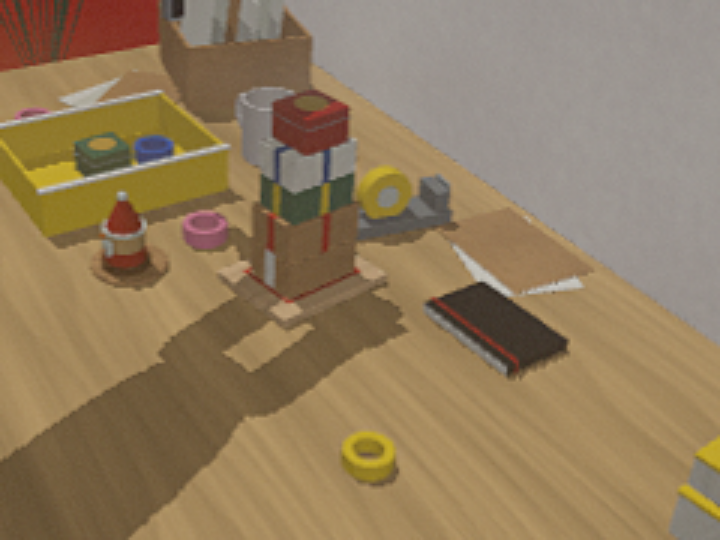

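View pics/t43.png

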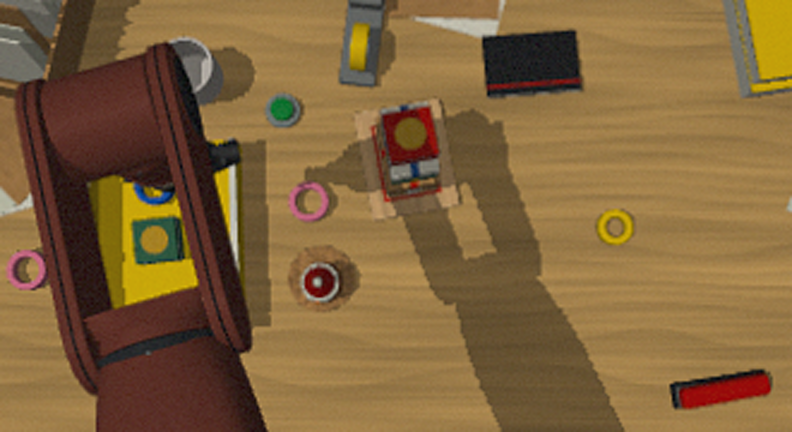

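```bash
python3 -m handwheel '[[[0,0,0,0,0,0,0],[0,0,0,0,0,0,0]]]' && python3 -c "
from rig import arm
print(arm.state()['force'],arm.state()['time']);print(arm.hand_in())"
```

```text
time: 49.75
ee_pos: [572.2, 247.7, 234.4]
tcp_rot: [[-0.173, 0.985, -0.001], [0.985, 0.173, -0.003], [-0.003, -0.002, -1.0]]
force: [-0.3, -0.4, -0.5]
width: 0.2
[-0.30981282 -0.41379642 -0.52196597] 49.75
the job is handed in; nothing more can be done
None
```

The job is done and handed in at about 50 s; `hand_in` gave no verdict.

- **Gnome:** I stood it on the coaster. While I was carrying the red tin it was knocked about 42 mm off the middle. I picked it up again after placing the tin and put it back; the last pictures show it upright near the middle. I judged that by eye and did not re-measure it.
- **Column:** Four boxes were there; the red gift box was absent. From the bottom up they are the taped carton, the ribboned carton, the green box and the white box, with the red tin on top. Each was measured after release, within about 2 mm of my board middle of roughly (617, 10) mm and within about 2° of the board's direction.
- **Board middle:** I took it from two wrist-camera readings, from the board corners and from the rectangle. They agreed to about 1 mm.
- **Button:** I pressed it to its stop, at z of about 16 mm with a force of 14.6 N; full travel needs 5 N. I then released it. Its cap looks up again, but I did not measure its travel.
- **Everything else:** The green tin and blue roll are still in the bin. The bystanders look unmoved in the last pictures, with the mug partly hidden behind the arm in the top view. The arm is clear, with no contact force.
- **Disagreement:** One network call took another object for the yellow tape roll. I used the first picture's position for the roll instead.

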